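Feel for the free cell of the flap-topped bottle crate and put the bottle away

ROBOT

A 6-joint arm with a two-finger parallel gripper is mounted at the origin on the work surface. World frame = base frame: x ahead of the robot, y to its left, z up, the work surface at z = 0. Lengths are in m, angles in rad, forces in N, time in s.
With the tool pointing down it reaches from about 0.325 to 0.85 m from the base axis. Payload 4.4 kg.
Tool frame: the origin (TCP) lies between the finger pads; the fingertips stand 19 mm ahead of it and the grasp point (between the pads) is the TCP; z points along the fingers, y is the direction in which the jaws open and shut (so a half turn about z gives the same grasp; the last joint's range is limited). The gripper opens to 94 mm and grips with 3 to 60 N. Pads are 16 mm wide; open, the fingers measure 119 mm over their backs; the gripper's body (75 mm by 177 mm) begins 78 mm behind the grasp point.
Start: joints at [-1.335, 0.207, 1.542, -0, 1.393, -0.15], TCP at [0.217, -0.533, 0.224] pointing down, gripper open.
Joint ranges: [-2.73, 2.73], [-0.86, 2.22], [0.23, 2.46], [-1.11, 4.25], [0.08, 2.63], [-2.82, 2.82]. Speed limits (rad/s): [2.79, 2.79, 3.14, 3.14, 3.14, 3.14].

INTERFACE

Orientations are given as a 3x3 rotation matrix whose columns are the frame's x, y, z axes.
In Python, from cell import ctrl, viewer gives the robot as it stands. The module is installed in compiled form; this text tells all that it offers.
- The arm moves only by the tool arm_command, never from a script. Its argument "rows" is a list of rows, each an object with "twist": the turn, a rotation vector about the tool's x, y, z in degrees, a list of three; "delta_pos": the shift along the tool's x, y, z in mm, a list of three; "jaw": the opening in per cent of the stroke, from 0 (shut) to 100 (fully open). In form: [{"twist": [wx, wy, wz], "delta_pos": [dx, dy, dz], "jaw": jaw}, ...]. A call has exactly 10 rows; each row shifts and turns the commanded pose from where the row before left it, along the tool's axes as they then stand; what a row does not reach is not made up. A row lasts 1/12 s, in which the tool goes at most 41.7 mm and 7.16 degrees, less where a joint would pass 70% of its speed; a pose out of reach is approached as far as the arm can. A call is refused whole if a number of a shift passes 41.7 or a number of a turn 7.16, either way. A call with a gripper value outside its range is refused whole. The fingers move at their own pace and stop on an object; the grip force is fixed at half the most. Time passes only in rows, so rows that do not move let the fingers close, or fill a call up. It gives the time, the measured TCP pose, the force and the opening at its end, in the units of the state.
- ctrl.read_state(): the state, without advancing time (a new reading comes with each control period).
- viewer.read_camera(name): name is "scene" or "top"; returns a dict with "frame" (480x640x3 uint8, blue, green, red), "vfov" (degrees; the focal length in pixels is half the picture's height over the tangent of half this angle, whatever the lens; pixels are square), "cx", "cy" (the principal point, pixels), "extrinsics" (4x4, takes a point from camera to world coordinates). Camera axes: x right, y up, looking along -z (the intrinsics and any distortion apply to the point x, -y, -z); pixel columns grow to the right and rows downward; lengths in m; the calibration is good to about 2 mm. A picture is of the moment at which its call begins. There is no depth.
- ctrl.hand_in(): hands the job in, once; it reports no verdict.
The state is a dict: "clock": time; "joint_positions": joint angles; "qd": joint speeds; "tau": joint torques, N m; "tool_pos": TCP position; "eef_rot": TCP orientation; "force": force on the tool from outside, world axes, zero at the start; "ft_torque": the same for the moment, N m; "finger_gap": finger opening in m.
Only numpy, scipy, OpenCV 4.12 (cv2) and the standard library are available. Lean on these libraries where they do the work, as an engineer would, in place of code of your own. Each camera call takes 0.05 s, during which the arm holds its last target.

TASK

Stand up the flat amber bottle that lies on the steel bench and put it away in the blue crate: five of the six cells already hold a bottle hidden under the sprung flaps, so feel lightly through the flaps to find the one free cell. Lower the bottle upright through those flaps until it stands on the cell's floor, without dropping it in and without pushing hard on the crate or the glass already stored there, then let go, and leave the other things on the bench where they are.

Things in the scene. Friction and masses are not known exactly. Their poses are not given: they have to be found in the camera images.
- crate: Blue bottle crate, fixed to the bench, 220 mm (x) by 252 mm (y), 167 mm tall; origin at the centre of its underside, x and y along its sides. 3 cells along x by 2 along y, pitch 72 mm in x and 124 mm in y; each cell is 68 mm (x) by 120 mm (y) inside, walls 4 mm, floor 24 mm above the bench. Five of the six cells hold a bottle; one, a different one each time, is free.
- crate_floor (a point): Centre of the crate's inner floor, 24 mm above the bench; axes as the crate's. Each cell's floor is a cushioned plate that gives 1 mm for each 3 N, 12 mm at most. In five cells a bottle just like the loose one stands on this floor, the top of its cap 31 mm below the crate's rim, in the middle of the cell, its broad sides facing the hinges. The free cell has nothing above its floor.
- flaps (a point): Centre of the crate's top, at the rim. Every cell is closed by two grey, slippery, opaque flaps hinged on its walls across x, just under the rim, meeting on the cell's middle line (along y). Pushed down they swing into the cell (1 to 2 N at their middle, up to 6 N near the hinges) and lie along those walls; they spring shut by themselves. Shut, they look the same over full and free cells.
- cell0 (a point): Centre of the mouth of crate cell 0, level with the rim, 167 mm above the bench (crate frame: x -72, y -62 mm); axes as the crate's.
- cell1 (a point): Centre of the mouth of crate cell 1, level with the rim, 167 mm above the bench (crate frame: x -72, y 62 mm); axes as the crate's.
- cell2 (a point): Centre of the mouth of crate cell 2, level with the rim, 167 mm above the bench (crate frame: x 0, y -62 mm); axes as the crate's.
- cell3 (a point): Centre of the mouth of crate cell 3, level with the rim, 167 mm above the bench (crate frame: x 0, y 62 mm); axes as the crate's.
- cell4 (a point): Centre of the mouth of crate cell 4, level with the rim, 167 mm above the bench (crate frame: x 72, y -62 mm); axes as the crate's.
- cell5 (a point): Centre of the mouth of crate cell 5, level with the rim, 167 mm above the bench (crate frame: x 72, y 62 mm); axes as the crate's.
- bottle_center (a point): Centre (half-way up) of the loose flat amber glass bottle, 112 mm long, 0.17 to 0.35 kg, which starts lying on a broad side. Its z axis points from base to cap; this point is 56 mm above the base. Body 92 mm (its x) by 54 mm (its y), 70 mm tall, so in a cell its x goes along the crate's y, either way round; shoulder 78 by 40 mm up to 80 mm; neck 26 mm across; cap above.
- bottle_cap (a point): Centre of the loose bottle's round black screw cap, 30 mm across, from 88 to 112 mm above the bottle's base; this point is 100 mm above the base, 44 mm from bottle_center along z; axes as bottle_center's. The cap is fast on the bottle, which can be held, tilted and lifted by it.
- wash_bottle: Bystander: white wash bottle with blue cap and bent spout, 68 mm across, about 200 mm tall; origin at the centre of its underside, z along its axis.
- dropper_bottle: Bystander: orange dropper bottle, 38 mm across, 118 mm tall; origin at the centre of its underside, z along its axis.
- vial0: Bystander: small amber vial with white cap, 29 mm across, 62 mm tall; origin at the centre of its underside, z along its axis.
- vial1: Bystander: a second such amber vial; origin at the centre of its underside, z along its axis.
- jar: Bystander: small white jar, 42 mm across, 50 mm tall; origin at the centre of its underside, z along its axis.
- beaker: Bystander: glass beaker, 68 mm across, 85 mm tall; origin at the centre of its underside, z along its axis.

How it is judged:
By the outcome, as a careful person would: the job done as asked, in the order asked, and still so for the second after the job is handed in, with the robot touching nothing.
It also fails if it takes over 72 s, if anything falls off the work surface, if the arm or the gripper's body presses on something with over 40 N, if the wrist force passes 120 N, or if a joint passes its speed limit or range.

## Working session

There is one attempt and no reset: what is moved stays moved. The work goes in short steps, Python scripts to look and compute and a tool call to move; the robot and the scene stay as the last step left them, time stands still between calls to the robot, and variables do not carry over. Pictures are saved under pics/ and viewed, and the job is handed in when it is done.

Besides the shell and the picture viewer there is one more tool, called after "Emit:" as a command line: name --argument value ..., lists and objects as JSON in quotes. arm_command: Moves the arm, as the interface text tells. Its arguments: {"type":"object","properties":{"rows":{"type":"array"}},"required":["rows"]}

```bash
mkdir -p pics; ls
cat > h.py <<'E'
import numpy as np, cv2
from cell import ctrl, viewer
def cam(n):
    d=viewer.read_camera(n); return d
def save(n,fn):
    d=cam(n); cv2.imwrite('pics/'+fn,d['frame']); np.savez('pics/'+fn[:-4]+'.npz',**{k:v for k,v in d.items()}); return d
def ray(d,u,v):
    f=240/np.tan(np.radians(float(d['vfov'])/2)); E=np.array(d['extrinsics'])
    c=np.array([(u-d['cx'])/f,-(v-d['cy'])/f,-1]); return E[:3,3],E[:3,:3]@c
def onz(d,u,v,z):
    o,r=ray(d,u,v); return o+r*(z-o[2])/r[2]
def proj(d,p):
    f=240/np.tan(np.radians(float(d['vfov'])/2)); E=np.array(d['extrinsics'])
    c=E[:3,:3].T@(np.array(p)-E[:3,3]); return d['cx']+f*c[0]/-c[2], d['cy']-f*c[1]/-c[2]
def tri(d1,p1,d2,p2):
    o1,r1=ray(d1,*p1);o2,r2=ray(d2,*p2)
    A=np.stack([r1,-r2],1);t=np.linalg.lstsq(A,o2-o1,rcond=None)[0]
    a=o1+r1*t[0];b=o2+r2*t[1];return (a+b)/2,np.linalg.norm(a-b)
E
python3 - <<'E'
from h import *
np.set_printoptions(precision=4,suppress=True)
print(ctrl.read_state())
for n in('scene','top'):
    d=save(n,n+'0.png'); print({k:v for k,v in d.items() if k!='frame'})
E
```

```text
pics
{'clock': 0.0, 'joint_positions': array([-1.3345,  0.2074,  1.5429, -0.    ,  1.3935, -0.1505]), 'qd': array([-0.0018, -0.0016,  0.002 ,  0.001 , -0.0009,  0.0004]), 'tau': array([ -0.0014, -37.0883, -28.1416,   0.0696,   0.0363,  -0.0002]), 'tool_pos': array([ 0.2167, -0.5318,  0.2233]), 'eef_rot': array([[ 0.9261,  0.3772, -0.0005],
       [ 0.3772, -0.9261,  0.0022],
       [ 0.0003, -0.0022, -1.    ]]), 'force': array([ 0.6353,  0.3167, -0.3364]), 'ft_torque': array([-0.0256,  0.0067, -0.0373]), 'finger_gap': 0.09389076620556537}
{'vfov': 52.551418662068, 'cx': 316.62380171214966, 'cy': 241.35061589809263, 'extrinsics': array([[-0.2669, -0.6441,  0.7169,  1.211 ],
       [ 0.9635, -0.1948,  0.1837,  0.223 ],
       [ 0.0213,  0.7398,  0.6725,  0.7243],
       [ 0.    ,  0.    ,  0.    ,  1.    ]])}
{'vfov': 52.29623285548573, 'cx': 323.4481764629113, 'cy': 236.40354131908393, 'extrinsics': array([[-0.0245,  0.9919, -0.1249,  0.4352],
       [-0.9995, -0.0219,  0.0222,  0.0684],
       [ 0.0192,  0.1254,  0.9919,  1.0186],
       [ 0.    ,  0.    ,  0.    ,  1.    ]])}
```

View pics/scene0.png

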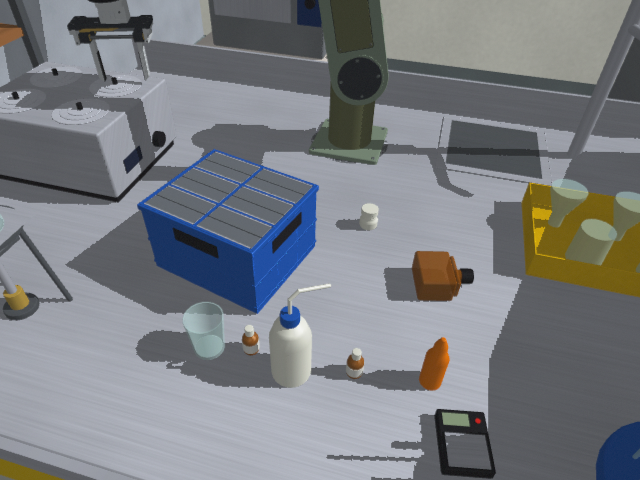

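View pics/top0.png

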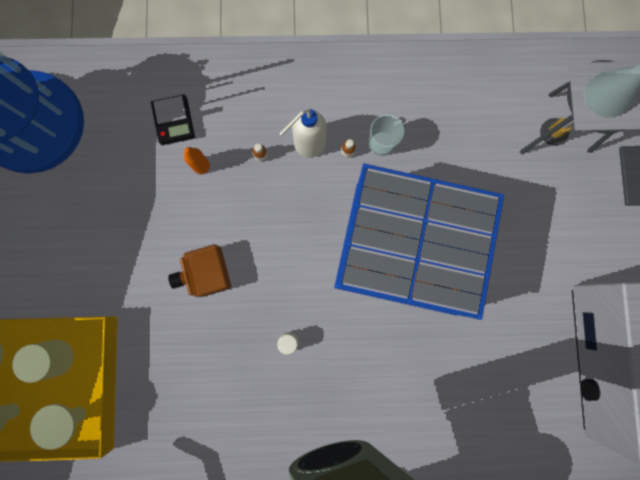

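The scene view shows the blue crate with rim corners near (142,205), (216,152), (318,187) and (250,240), and the amber bottle near (437,276) with its cap at (466,276). In the top view the crate's rim is at (363,165), (503,195), (481,318), (336,288). The bottle is at (205,271) with its cap to the left at (176,280).

Run:
```python
from h import *
np.set_printoptions(precision=4,suppress=True)
S=dict(np.load('pics/scene0.npz')); T=dict(np.load('pics/top0.npz'))
def mask(f,lo,hi,roi):
    h=cv2.cvtColor(f,cv2.COLOR_BGR2HSV); m=cv2.inRange(h,lo,hi); z=np.zeros_like(m); x0,y0,x1,y1=roi; z[y0:y1,x0:x1]=m[y0:y1,x0:x1]; return z
# crate top
m=mask(T['frame'],(105,150,60),(125,255,255),(325,155,515,330))
c=max(cv2.findContours(m,0,2)[0],key=cv2.contourArea)
print('top crate',cv2.approxPolyDP(cv2.convexHull(c),6,True)[:,0].tolist())
m=mask(S['frame'],(105,100,40),(125,255,255),(130,140,330,315))
c=max(cv2.findContours(m,0,2)[0],key=cv2.contourArea)
print('scene crate',cv2.approxPolyDP(cv2.convexHull(c),5,True)[:,0].tolist())
for n,D,roi in(('top',T,(160,235,240,305)),('scene',S,(400,240,490,310))):
    m=mask(D['frame'],(5,120,30),(15,255,255),roi)
    c=max(cv2.findContours(m,0,2)[0],key=cv2.contourArea)
    print(n,'bottle',cv2.approxPolyDP(cv2.convexHull(c),2.5,True)[:,0].tolist())
    x0,y0,x1,y1=roi; cv2.imwrite('pics/b_%s.png'%n,cv2.resize(D['frame'][y0:y1,x0:x1],None,fx=7,fy=7,interpolation=cv2.INTER_CUBIC))
cv2.imwrite('pics/c_top.png',cv2.resize(T['frame'][155:330,325:515],None,fx=3.4,fy=3.4))
cv2.imwrite('pics/c_scene.png',cv2.resize(S['frame'][140:320,130:330],None,fx=3.3,fy=3.3))
```

```text
top crate [[363, 164], [503, 195], [481, 318], [335, 287]]
scene crate [[213, 149], [318, 186], [314, 246], [257, 313], [158, 266], [137, 205]]
top bottle [[219, 247], [230, 286], [203, 295], [190, 294], [180, 280], [180, 260], [185, 253], [212, 245]]
scene bottle [[417, 251], [447, 252], [461, 271], [461, 282], [451, 299], [418, 298], [413, 273]]
```

View pics/b_top.png

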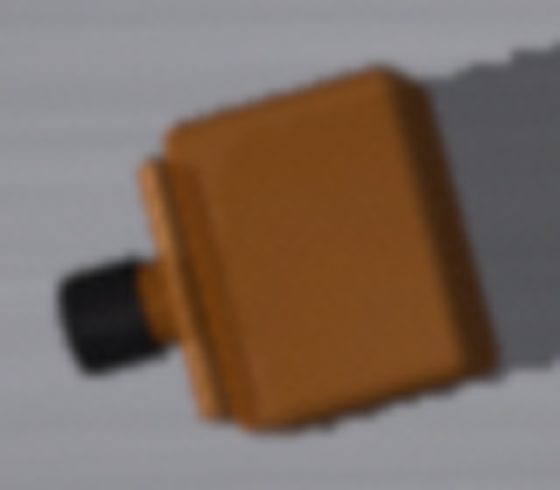

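View pics/b_scene.png

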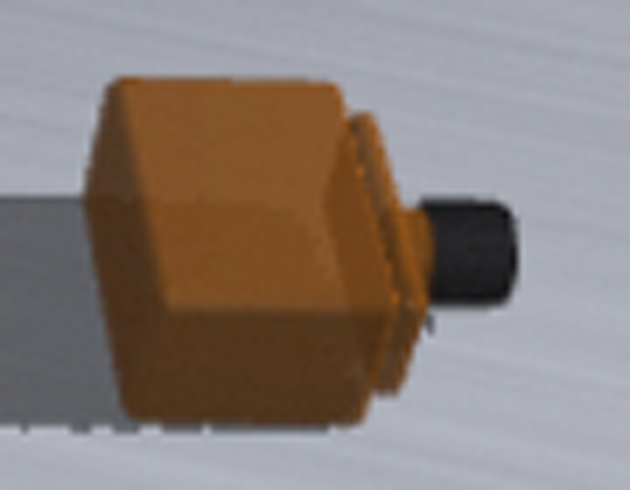

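View pics/c_scene.png

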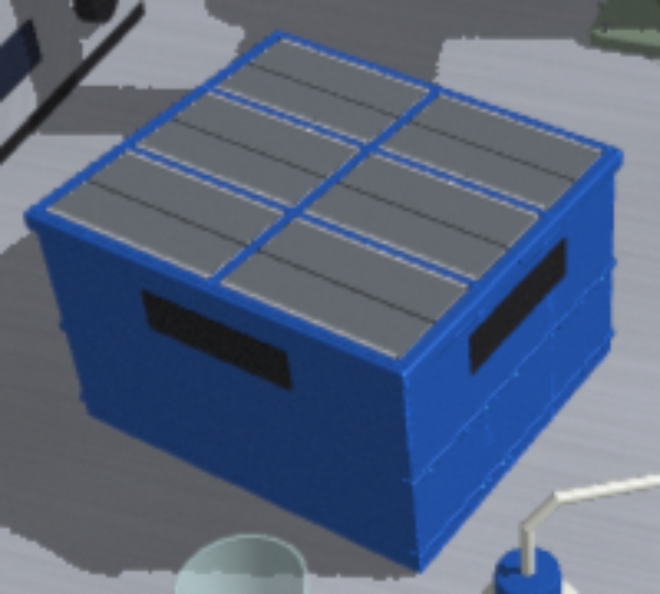

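View pics/c_top.png

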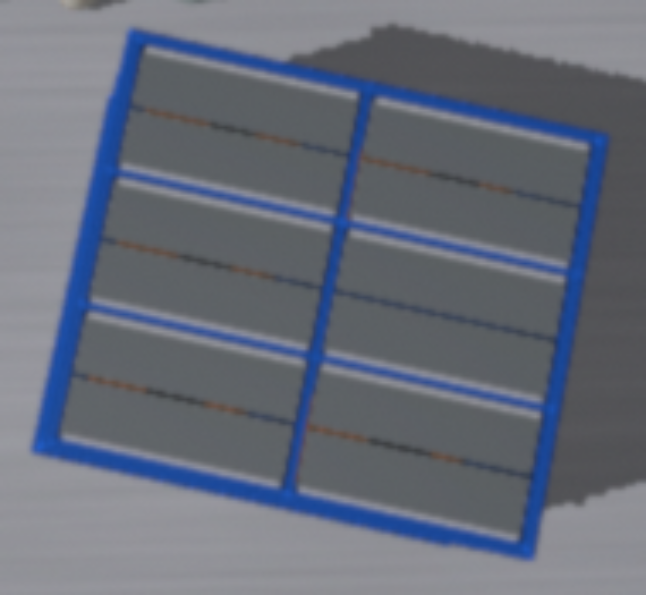

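The top view also shows coloured slivers in the flap slits. Five cells show orange and black, and the middle-right one shows only blue, so that cell looks free. I'll treat this as a hint and confirm it by feel. Next I'll measure.

Run:
```python
from h import *
np.set_printoptions(precision=4,suppress=True)
S=dict(np.load('pics/scene0.npz')); T=dict(np.load('pics/top0.npz'))
# crate rim corners: matched top / scene
tp=np.array([[363,164.5],[503.5,194.5],[481.5,318.5],[335.5,287.5]],float)
sc=np.array([[253,253-0],[138,205],[214.5,150],[318.5,187]],float)
sc[0]=[130+405/3.3,140+365/3.3]
P=[]
for a,b in zip(tp,sc):
    p,e=tri(T,a,S,b); P.append(p); print('rim',a,b,p,e, 'plane',onz(T,*a,.167),onz(S,*b,.167))
Q=np.array([onz(T,*a,.167) for a in tp]);Q2=np.array([onz(S,*a,.167) for a in sc])
for q in(Q,Q2,np.array(P)):
    print('ctr',q.mean(0),'sides',[np.linalg.norm(q[i]-q[(i+1)%4]) for i in range(4)])
    for i in range(4):
        v=q[(i+1)%4]-q[i]; print(np.degrees(np.arctan2(v[1],v[0])),end=' ')
    print()
# bottle
def cen(D,roi):
    x0,y0,x1,y1=roi; h=cv2.cvtColor(D['frame'],cv2.COLOR_BGR2HSV)[y0:y1,x0:x1]; m=(h[...,2]<60).astype(np.uint8)
    n,l,s,c=cv2.connectedComponentsWithStats(m); k=1+np.argmax(s[1:,4]); print(s[k]); return c[k]+[x0,y0]
ct=cen(T,(160,262,190,300)); cs=cen(S,(452,260,485,292))
print('cap',ct,cs,tri(T,ct,S,cs), onz(T,*ct,.027),onz(S,*cs,.027))
# bottle top face corners; top view pix crop offset (160,235)/7
tt=np.array([[170,135],[385,70],[465,365],[255,425]])/7+[160,235]
# scene crop (400,240)/7: face corners near: TL(120,82) TR(335,85) BR(385,308) BL(165,308)
ss=np.array([[385,308],[165,308],[120,82],[335,85]])/7+[400,240]
B=[]
for a,b in zip(tt,ss):
    p,e=tri(T,a,S,b);B.append(p);print('face',p,e,onz(T,*a,.054),onz(S,*b,.054))
B=np.array(B);print(B.mean(0),[np.linalg.norm(B[i]-B[(i+1)%4]) for i in range(4)])
```

```text
rim [363.  164.5] [252.7273 250.6061] [ 0.6705 -0.0246  0.1678] 0.0001526745714951059 plane [ 0.6707 -0.0247  0.167 ] [ 0.6697 -0.0249  0.167 ]
rim [503.5 194.5] [138. 205.] [ 0.6113 -0.275   0.1625] 0.002571907778729198 plane [ 0.6109 -0.2745  0.167 ] [ 0.6162 -0.2694  0.167 ]
rim [481.5 318.5] [214.5 150. ] [ 0.3926 -0.221   0.1613] 0.002975984313720818 plane [ 0.3933 -0.2206  0.167 ] [ 0.401  -0.2149  0.167 ]
rim [335.5 287.5] [318.5 187. ] [0.453  0.0298 0.1585] 0.0008251311005353047 plane [0.4527 0.0306 0.167 ] [0.4644 0.0323 0.167 ]
ctr [ 0.5319 -0.1223  0.167 ] sides [np.float64(0.25683009459644657), np.float64(0.22414214478579456), np.float64(0.2581695405068141), np.float64(0.2249517200171304)]
-103.48674327669684 166.09165322245448 76.68987048972666 -14.247695959721918 
ctr [ 0.5379 -0.1192  0.167 ] sides [np.float64(0.2503472173394313), np.float64(0.22203595336778853), np.float64(0.2552384587957437), np.float64(0.21307565044274288)]
-102.3287026219958 165.77737421209417 75.60994830135654 -15.574481032074447 
ctr [ 0.5318 -0.1227  0.1625] sides [np.float64(0.2573923229893235
[... 218 characters left out ...]
3]
cap [174.9744 280.0385] [466.7607 275.546 ] (array([0.4783, 0.3469, 0.0267]), np.float64(4.727094164992596e-05)) [0.4783 0.3468 0.027 ] [0.4786 0.3469 0.027 ]
face [0.528  0.3233 0.0462] 0.0009043104459925457 [0.5273 0.3217 0.054 ] [0.5361 0.3217 0.054 ]
face [0.5452 0.2641 0.0456] 0.0018164025369199234 [0.5443 0.2615 0.054 ] [0.5531 0.2645 0.054 ]
face [0.4609 0.2413 0.0476] 0.002349655206669257 [0.4609 0.239  0.054 ] [0.4677 0.2423 0.054 ]
face [0.4455 0.3007 0.0486] 0.004266025375128747 [0.4457 0.2973 0.054 ] [0.4509 0.3022 0.054 ]
[0.4949 0.2824 0.047 ] [np.float64(0.061577932106560186), np.float64(0.08730710768156785), np.float64(0.06137687950604603), np.float64(0.08559371892934355)]
```

```bash
cat >> h.py <<'E'
from scipy.spatial.transform import Rotation as R
def plan(target_p,target_R,n,p=None,Rc=None):
    """tool-axis deltas (mm) and twist(deg) per row; rotation about constant tool axis"""
    s=ctrl.read_state(); p=s['tool_pos'] if p is None else p; Rc=s['eef_rot'] if Rc is None else Rc
    rv=R.from_matrix(Rc.T@target_R).as_rotvec(degrees=True)
    print('total rot(tool)',rv.round(2),'total shift(tool now) mm',(Rc.T@(np.array(target_p)-p)*1e3).round(1))
    step=(np.array(target_p)-p)/n
    for i in range(n):
        Ri=Rc@R.from_rotvec(rv*i/n,degrees=True).as_matrix()
        print(i,(rv/n).round(2),(Ri.T@step*1e3).round(1))
def down(yaw_y):
    a=np.radians(yaw_y); y=np.array([np.cos(a),np.sin(a),0]); z=np.array([0,0,-1.]); return np.stack([np.cross(y,z),y,z],1)
def st():
    s=ctrl.read_state(); print('t',round(s['clock'],2),'p',s['tool_pos'].round(4),'F',s['force'].round(2),'gap',round(s['finger_gap'],4),'q',s['joint_positions'].round(3)); return s
E
python3 - <<'E'
from h import *
np.set_printoptions(precision=4,suppress=True)
S=dict(np.load('pics/scene0.npz')); T=dict(np.load('pics/top0.npz'))
print(proj(S,[.217,-.532,.224]),proj(T,[.217,-.532,.224]))
for px in((572,292),(585,440)): print(onz(T,*px,.1),onz(T,*px,0))
for px in((80,105),(160,90)): print(onz(S,*px,.1))
for a,b in(((342,222),(365,150)),((317,357),(290,213)),((365,95),(437,92)),((290,488),(215,280))):
    # order fix: match by position
    pass
tops=[np.array(a)/3.4+[325,155] for a in((342,222),(317,357))]
scs=[np.array(a)/3.3+[130,140] for a in((290,213),(365,150))]
for a,b in zip(tops,scs): print(tri(T,a,S,b),onz(T,*a,.167),onz(S,*b,.167))
plan([.517,-.183,.26],down(-103.5),20)
E
```

```text
(np.float64(123.10928952815482), np.float64(70.63652269736559)) (np.float64(696.0759295482906), np.float64(427.6794297195234))
[ 0.4349 -0.4183  0.1   ] [ 0.4349 -0.4712  0.    ]
[ 0.1675 -0.4184  0.1   ] [ 0.1384 -0.4713  0.    ]
[ 0.2029 -0.7059  0.1   ]
[ 0.0551 -0.5483  0.1   ]
(array([ 0.5678, -0.1332,  0.1631]), np.float64(0.00014327239036035462)) [ 0.5672 -0.1322  0.167 ] [ 0.5723 -0.1308  0.167 ]
(array([ 0.4975, -0.1168,  0.1617]), np.float64(0.00012512965883382384)) [ 0.4971 -0.1157  0.167 ] [ 0.5042 -0.1135  0.167 ]
total rot(tool) [-0.12  0.02 35.66] total shift(tool now) mm [ 409.7 -209.9  -36. ]
0 [-0.01  0.    1.78] [ 20.5 -10.5  -1.8]
1 [-0.01  0.    1.78] [ 20.1 -11.1  -1.8]
2 [-0.01  0.    1.78] [ 19.8 -11.7  -1.8]
3 [-0.01  0.    1.78] [ 19.4 -12.4  -1.8]
4 [-0.01  0.    1.78] [ 19.  -13.   -1.8]
5 [-0.01  0.    1.78] [ 18.6 -13.5  -1.8]
6 [-0.01  0.    1.78] [ 18.2 -14.1  -1.8]
7 [-0.01  0.    1.78] [ 17.7 -14.7  -1.8]
8 [-0.01  0.    1.78] [ 17.3 -15.2  -1.8]
9 [-0.01  0.    1.78] [ 16.8 -15.7  -1.8]
10 [-0.01  0.    1.78] [ 16.3 -16.3  -1.8]
11 [-0.01  0.    1.78] [ 15.8 -16.8  -1.8]
12 [-0.01  0.    1.78] [ 15.2 -17.2  -1.8]
13 [-0.01  0.    1.78] [ 14.7 -17.7  -1.8]
14 [-0.01  0.    1.78] [ 14.1 -18.2  -1.8]
15 [-0.01  0.    1.78] [ 13.6 -18.6  -1.8]
16 [-0.01  0.    1.78] [ 13.  -19.   -1.8]
17 [-0.01  0.    1.78] [ 12.4 -19.4  -1.8]
18 [-0.01  0.    1.78] [ 11.8 -19.8  -1.8]
19 [-0.01  0.    1.78] [ 11.2 -20.1  -1.8]
```

Emit:
arm_command --rows '[{"twist": [0, 0, 0], "delta_pos": [20, -10, -9], "jaw": 0}, {"twist": [0, 0, 0], "delta_pos": [30, -15, -9], "jaw": 0}, {"twist": [0, 0, 0], "delta_pos": [30, -15, -9], "jaw": 0}, {"twist": [0, 0, 0], "delta_pos": [30, -15, -9], "jaw": 0}, {"twist": [0, 0, 0], "delta_pos": [30, -15, 0], "jaw": 0}, {"twist": [0, 0, 0], "delta_pos": [30, -16, 0], "jaw": 0}, {"twist": [0, 0, 0], "delta_pos": [30, -16, 0], "jaw": 0}, {"twist": [0, 0, 0], "delta_pos": [30, -16, 0], "jaw": 0}, {"twist": [0, 0, 0], "delta_pos": [30, -16, 0], "jaw": 0}, {"twist": [0, 0, 0], "delta_pos": [30, -16, 0], "jaw": 0}]'

```text
clock: 0.93
tool_pos: [0.4294, -0.2825, 0.26]
eef_rot: [[0.926, 0.377, -0.001], [0.377, -0.926, 0.001], [-0.0, -0.001, -1.0]]
force: [0.9, 0.2, 0.3]
finger_gap: 0.0307
```

Emit:
arm_command --rows '[{"twist": [0, 0, 0], "delta_pos": [30, -16, 0], "jaw": 0}, {"twist": [0, 0, 0], "delta_pos": [30, -16, 0], "jaw": 0}, {"twist": [0, 0, 0], "delta_pos": [30, -14, 0], "jaw": 0}, {"twist": [0, 0, 0], "delta_pos": [20, -10, 0], "jaw": 0}, {"twist": [0, 0, 6], "delta_pos": [10, -4, 0], "jaw": 0}, {"twist": [0, 0, 6], "delta_pos": [0, 0, 0], "jaw": 0}, {"twist": [0, 0, 6], "delta_pos": [0, 0, 0], "jaw": 0}, {"twist": [0, 0, 6], "delta_pos": [0, 0, 0], "jaw": 0}, {"twist": [0, 0, 6], "delta_pos": [0, 0, 0], "jaw": 0}, {"twist": [0, 0, 5.6], "delta_pos": [0, 0, 0], "jaw": 0}]'

```text
clock: 1.77
tool_pos: [0.5171, -0.1831, 0.2597]
eef_rot: [[0.971, -0.237, -0.001], [-0.237, -0.971, 0.001], [-0.001, -0.0, -1.0]]
force: [-0.1, -0.7, 0.4]
finger_gap: 0.0003
```

Run:
```python
from h import *
np.set_printoptions(precision=4,suppress=True)
s=st(); print(s['eef_rot'])
T=save('top','top1.png');S=save('scene','scene1.png')
tip=s['tool_pos']+s['eef_rot'][:,2]*.019
print(proj(T,tip),proj(S,tip))
cv2.imwrite('pics/z1t.png',cv2.resize(T['frame'][130:340,320:540],None,fx=2.7,fy=2.7));cv2.imwrite('pics/z1s.png',cv2.resize(S['frame'][60:270,120:340],None,fx=2.7,fy=2.7))
plan([.517,-.183,.26],down(-103.5),1)
```

```text
t 1.77 p [ 0.5171 -0.1831  0.2597] F [-0.12 -0.65  0.39] gap 0.0003 q [-0.498  0.125  1.562 -0.     1.456  1.312]
[[ 0.9715 -0.2371 -0.0012]
 [-0.2371 -0.9715  0.0006]
 [-0.0014 -0.0003 -1.    ]]
(np.float64(468.92993633761375), np.float64(243.15880865289637)) (np.float64(199.41823037609495), np.float64(150.17770861733266))
total rot(tool) [-0.02  0.07  0.08] total shift(tool now) mm [-0.1 -0.1 -0.2]
0 [-0.02  0.07  0.08] [-0.1 -0.1 -0.2]
```

View pics/z1s.png

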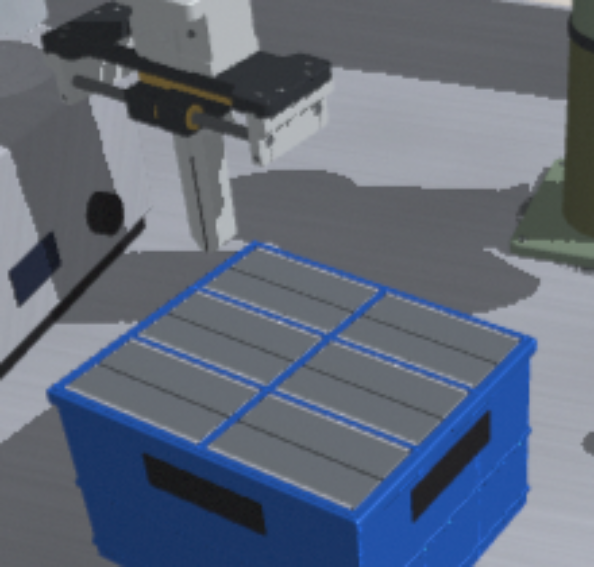

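View pics/z1t.png

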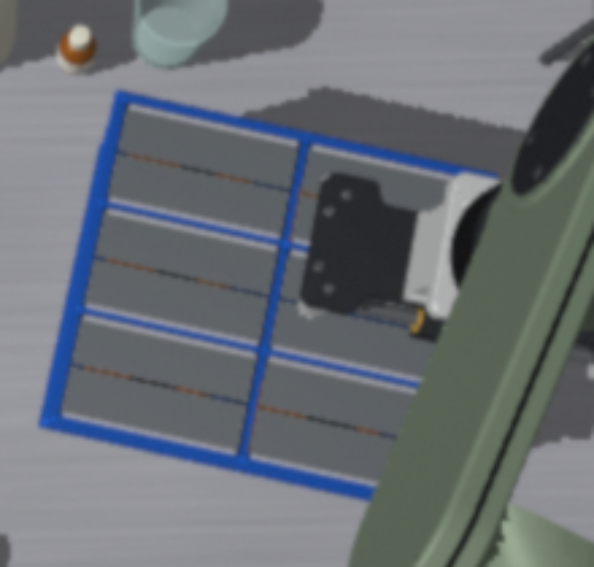

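The scene view shows the closed fingertips near pixel (197,152), against a prediction of (199,150) for the tip centre. They are above the free-looking middle cell on the −y side, so I'll feel down slowly there.

Emit:
arm_command --rows '[{"twist": [0, 0, 0], "delta_pos": [0, 0, 15], "jaw": 0}, {"twist": [0, 0, 0], "delta_pos": [0, 0, 20], "jaw": 0}, {"twist": [0, 0, 0], "delta_pos": [0, 0, 20], "jaw": 0}, {"twist": [0, 0, 0], "delta_pos": [0, 0, 10], "jaw": 0}, {"twist": [0, 0, 0], "delta_pos": [0, 0, 5], "jaw": 0}, {"twist": [0, 0, 0], "delta_pos": [0, 0, 5], "jaw": 0}, {"twist": [0, 0, 0], "delta_pos": [0, 0, 5], "jaw": 0}, {"twist": [0, 0, 0], "delta_pos": [0, 0, 5], "jaw": 0}, {"twist": [0, 0, 0], "delta_pos": [0, 0, 5], "jaw": 0}, {"twist": [0, 0, 0], "delta_pos": [0, 0, 5], "jaw": 0}]'

```text
clock: 2.7
tool_pos: [0.518, -0.1837, 0.1659]
eef_rot: [[0.973, -0.232, 0.002], [-0.232, -0.973, -0.001], [0.002, 0.0, -1.0]]
force: [0.1, 0.7, 1.0]
finger_gap: 0.0007
```

Tip at z≈147 mm. The cap tops would be at 136 mm, so I go on in 1–1.5 mm steps.

Emit:
arm_command --rows '[{"twist": [0, 0, 0], "delta_pos": [0, 0, 2], "jaw": 0}, {"twist": [0, 0, 0], "delta_pos": [0, 0, 2], "jaw": 0}, {"twist": [0, 0, 0], "delta_pos": [0, 0, 2], "jaw": 0}, {"twist": [0, 0, 0], "delta_pos": [0, 0, 1.5], "jaw": 0}, {"twist": [0, 0, 0], "delta_pos": [0, 0, 1], "jaw": 0}, {"twist": [0, 0, 0], "delta_pos": [0, 0, 1], "jaw": 0}, {"twist": [0, 0, 0], "delta_pos": [0, 0, 1], "jaw": 0}, {"twist": [0, 0, 0], "delta_pos": [0, 0, 1], "jaw": 0}, {"twist": [0, 0, 0], "delta_pos": [0, 0, 1], "jaw": 0}, {"twist": [0, 0, 0], "delta_pos": [0, 0, 0], "jaw": 0}]'

```text
clock: 3.53
tool_pos: [0.5173, -0.1833, 0.1527]
eef_rot: [[0.973, -0.232, -0.0], [-0.232, -0.973, 0.0], [-0.0, -0.0, -1.0]]
force: [1.0, -0.6, 0.7]
finger_gap: 0.0008
```

Emit:
arm_command --rows '[{"twist": [0, 0, 0], "delta_pos": [0, 0, 1], "jaw": 0}, {"twist": [0, 0, 0], "delta_pos": [0, 0, 1], "jaw": 0}, {"twist": [0, 0, 0], "delta_pos": [0, 0, 1], "jaw": 0}, {"twist": [0, 0, 0], "delta_pos": [0, 0, 1], "jaw": 0}, {"twist": [0, 0, 0], "delta_pos": [0, 0, 1], "jaw": 0}, {"twist": [0, 0, 0], "delta_pos": [0, 0, 2], "jaw": 0}, {"twist": [0, 0, 0], "delta_pos": [0, 0, 2], "jaw": 0}, {"twist": [0, 0, 0], "delta_pos": [0, 0, 2], "jaw": 0}, {"twist": [0, 0, 0], "delta_pos": [0, 0, 2], "jaw": 0}, {"twist": [0, 0, 0], "delta_pos": [0, 0, 0], "jaw": 0}]'

```text
clock: 4.37
tool_pos: [0.517, -0.1832, 0.1393]
eef_rot: [[0.973, -0.232, -0.001], [-0.232, -0.973, 0.0], [-0.001, -0.0, -1.0]]
force: [0.5, -0.2, -0.7]
finger_gap: 0.0004
```

Run:
```python
from h import *
s=st()
S=save('scene','scene2.png')
cv2.imwrite('pics/z2s.png',cv2.resize(S['frame'][60:270,120:340],None,fx=2.7,fy=2.7))
```

```text
t 4.37 p [ 0.517  -0.1832  0.1393] F [ 0.46 -0.21 -0.74] gap 0.0004 q [-0.498  0.237  1.691 -0.     1.215  1.307]
```

View pics/z2s.png

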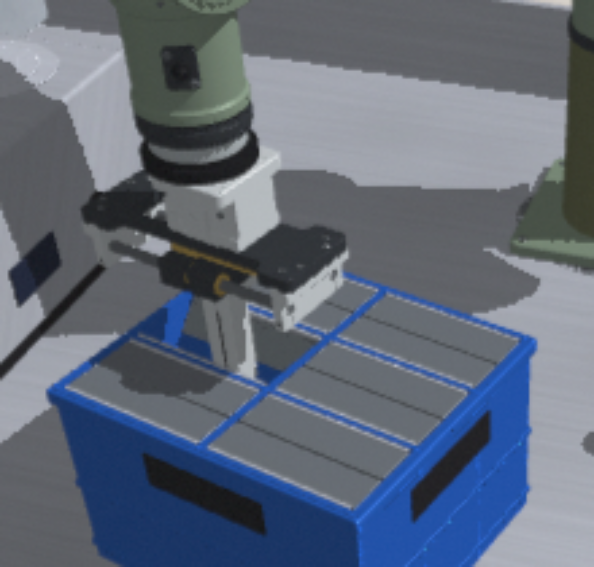

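Feeling down through the flaps of cell 2, the tip got to z=120 mm (16 mm below where a cap top would be) with under 1 N. Cell 2 is free. Now up and over to the bottle.

Emit:
arm_command --rows '[{"twist": [0, 0, 0], "delta_pos": [0, 0, -15], "jaw": 0}, {"twist": [0, 0, 0], "delta_pos": [0, 0, -30], "jaw": 0}, {"twist": [0, 0, 0], "delta_pos": [0, 0, -35], "jaw": 0}, {"twist": [0, 0, 0], "delta_pos": [0, 0, -30], "jaw": 0}, {"twist": [0, 0, -6], "delta_pos": [0, 0, -10], "jaw": 20}, {"twist": [0, 0, -7], "delta_pos": [0, 0, 0], "jaw": 40}, {"twist": [0, 0, -7], "delta_pos": [0, 0, 0], "jaw": 60}, {"twist": [0, 0, -7], "delta_pos": [0, 0, 0], "jaw": 60}, {"twist": [0, 0, -7], "delta_pos": [0, 0, 0], "jaw": 60}, {"twist": [0, 0, -7], "delta_pos": [0, 0, 0], "jaw": 60}]'

```text
clock: 5.25
tool_pos: [0.5173, -0.1833, 0.26]
eef_rot: [[0.884, 0.468, 0.0], [0.468, -0.884, 0.0], [0.0, -0.0, -1.0]]
force: [0.2, -0.0, -0.4]
finger_gap: 0.0371
```

Run:
```python
from h import *
s=st(); print(s['eef_rot'].round(4))
plan([.478,.347,.23],down(15),16)
```

```text
t 5.25 p [ 0.5173 -0.1833  0.26  ] F [ 0.24 -0.03 -0.44] gap 0.0371 q [-0.498  0.125  1.562  0.     1.455  0.585]
[[ 8.837e-01  4.681e-01  0.000e+00]
 [ 4.681e-01 -8.837e-01  1.000e-04]
 [ 0.000e+00 -1.000e-04 -1.000e+00]]
total rot(tool) [ -0.    -0.   -77.09] total shift(tool now) mm [ 213.5 -487.    30. ]
0 [-0.   -0.   -4.82] [ 13.3 -30.4   1.9]
1 [-0.   -0.   -4.82] [ 15.9 -29.2   1.9]
2 [-0.   -0.   -4.82] [ 18.2 -27.8   1.9]
3 [-0.   -0.   -4.82] [ 20.5 -26.1   1.9]
4 [-0.   -0.   -4.82] [ 22.6 -24.3   1.9]
5 [-0.   -0.   -4.82] [ 24.6 -22.3   1.9]
6 [-0.   -0.   -4.82] [ 26.4 -20.2   1.9]
7 [-0.   -0.   -4.82] [ 28.  -17.9   1.9]
8 [-0.   -0.   -4.82] [ 29.4 -15.5   1.9]
9 [-0.   -0.   -4.82] [ 30.6 -13.    1.9]
10 [-0.   -0.   -4.82] [ 31.6 -10.4   1.9]
11 [-0.   -0.   -4.82] [32.3 -7.7  1.9]
12 [-0.   -0.   -4.82] [32.9 -4.9  1.9]
13 [-0.   -0.   -4.82] [33.2 -2.1  1.9]
14 [-0.   -0.   -4.82] [33.2  0.7  1.9]
15 [-0.   -0.   -4.82] [33.1  3.4  1.9]
```

Emit:
arm_command --rows '[{"twist": [0, 0, -4.8], "delta_pos": [13, -30, 0], "jaw": 60}, {"twist": [0, 0, -4.8], "delta_pos": [16, -29, 0], "jaw": 60}, {"twist": [0, 0, -4.8], "delta_pos": [18, -28, 0], "jaw": 60}, {"twist": [0, 0, -4.8], "delta_pos": [20.5, -26, 0], "jaw": 60}, {"twist": [0, 0, -4.8], "delta_pos": [22.5, -24, 0], "jaw": 60}, {"twist": [0, 0, -4.8], "delta_pos": [24.5, -22, 0], "jaw": 60}, {"twist": [0, 0, -4.8], "delta_pos": [26.5, -20, 0], "jaw": 60}, {"twist": [0, 0, -4.8], "delta_pos": [28, -18, 0], "jaw": 60}, {"twist": [0, 0, -4.8], "delta_pos": [29.5, -15.5, 0], "jaw": 60}, {"twist": [0, 0, -4.8], "delta_pos": [30.5, -13, 0], "jaw": 60}]'

```text
clock: 6.08
tool_pos: [0.4952, 0.1485, 0.2601]
eef_rot: [[0.245, 0.969, 0.0], [0.969, -0.245, 0.0], [0.0, 0.0, -1.0]]
force: [-0.6, -1.1, -0.7]
finger_gap: 0.0559
```

Emit:
arm_command --rows '[{"twist": [0, 0, -4.8], "delta_pos": [31.5, -10, 0], "jaw": 60}, {"twist": [0, 0, -4.8], "delta_pos": [32, -8, 0], "jaw": 60}, {"twist": [0, 0, -4.8], "delta_pos": [33, -5, 5], "jaw": 60}, {"twist": [0, 0, -4.8], "delta_pos": [33, -2, 10], "jaw": 60}, {"twist": [0, 0, -4.8], "delta_pos": [33, 0, 10], "jaw": 60}, {"twist": [0, 0, -4.8], "delta_pos": [33, 3, 10], "jaw": 60}, {"twist": [0, -6, 0], "delta_pos": [0, 0, 0], "jaw": 60}, {"twist": [0, -6, 0], "delta_pos": [0, 0, 0], "jaw": 60}, {"twist": [0, -6, 0], "delta_pos": [0, 0, 0], "jaw": 60}, {"twist": [0, -6, 0], "delta_pos": [0, 0, 0], "jaw": 60}]'

```text
clock: 6.92
tool_pos: [0.4821, 0.3457, 0.226]
eef_rot: [[-0.226, 0.969, 0.104], [0.883, 0.248, -0.397], [-0.411, 0.002, -0.912]]
force: [0.0, -0.4, 0.1]
finger_gap: 0.0563
```

Run:
```python
from h import *
s=st(); print(s['eef_rot'].round(4))
Rt=down(15)@R.from_euler('y',-30,degrees=True).as_matrix()
print(Rt.round(3))
plan([.478,.347,.08],Rt,6)
T=save('top','top3.png');S=save('scene','scene3.png')
cv2.imwrite('pics/z3.png',np.hstack([T['frame'][180:380,80:340],S['frame'][150:350,330:590]]))
```

```text
t 6.92 p [0.4821 0.3457 0.226 ] F [ 0.04 -0.39  0.06] gap 0.0563 q [ 0.68   0.389  1.364 -0.384  1.571  0.465]
[[-0.2256  0.9687  0.104 ]
 [ 0.8834  0.2484 -0.3973]
 [-0.4107  0.0023 -0.9118]]
[[-0.224  0.966  0.129]
 [ 0.837  0.259 -0.483]
 [-0.5    0.    -0.866]]
total rot(tool) [-0.16 -5.75 -0.61] total shift(tool now) mm [ 62.   -4.  132.1]
0 [-0.03 -0.96 -0.1 ] [10.3 -0.7 22. ]
1 [-0.03 -0.96 -0.1 ] [10.7 -0.7 21.8]
2 [-0.03 -0.96 -0.1 ] [11.1 -0.7 21.7]
3 [-0.03 -0.96 -0.1 ] [11.4 -0.6 21.5]
4 [-0.03 -0.96 -0.1 ] [11.8 -0.6 21.3]
5 [-0.03 -0.96 -0.1 ] [12.1 -0.6 21.1]
```

View pics/z3.png

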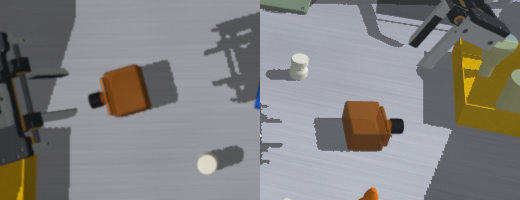

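Run:
```python
from h import *
np.set_printoptions(precision=3,suppress=True)
T=dict(np.load('pics/top0.npz'));S=dict(np.load('pics/scene0.npz'))
for px in((117,318),(104,320),(117,455),(30,363),(0,318)): print(px,onz(T,*px,0),onz(T,*px,.06))
print(tri(T,(104,320),S,(527,186)), tri(T,(104,320),S,(525,245)))
for px in((308,120),(197,160),(0,100),(82,120)): print(px,onz(T,*px,0),onz(T,*px,.1))
```

```text
(117, 318) [0.405 0.471 0.   ] [0.407 0.447 0.06 ]
(104, 320) [0.402 0.497 0.   ] [0.404 0.472 0.06 ]
(117, 455) [0.138 0.464 0.   ] [0.155 0.44  0.06 ]
(30, 363) [0.32  0.642 0.   ] [0.327 0.608 0.06 ]
(0, 318) [0.411 0.707 0.   ] [0.412 0.669 0.06 ]
(array([0.409, 0.409, 0.211]), np.float64(0.0016637334048077055)) (array([0.405, 0.456, 0.076]), np.float64(0.017365364880744635))
(308, 120) [0.818 0.073 0.   ] [0.781 0.072 0.1  ]
(197, 160) [0.734 0.311 0.   ] [0.704 0.287 0.1  ]
(0, 100) [0.874 0.733 0.   ] [0.831 0.668 0.1  ]
(82, 120) [0.826 0.557 0.   ] [0.788 0.509 0.1  ]
```

View pics/scene3.png

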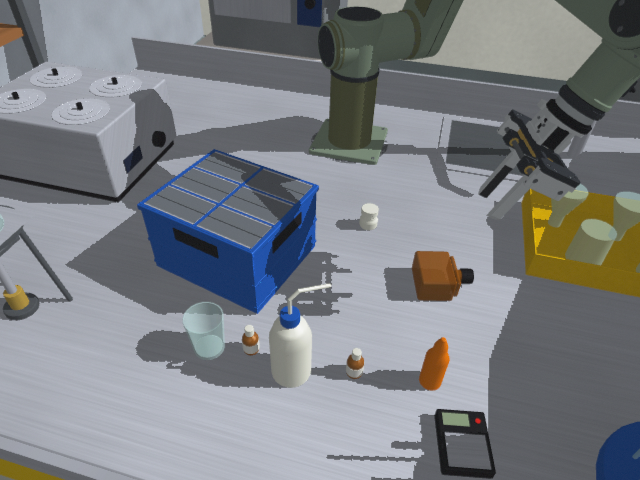

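Emit:
arm_command --rows '[{"twist": [0, 0, 0], "delta_pos": [9, -0.5, 20], "jaw": 60}, {"twist": [0, 0, 0], "delta_pos": [9, -0.5, 20], "jaw": 60}, {"twist": [0, 0, 0], "delta_pos": [9, -0.5, 20], "jaw": 60}, {"twist": [0, 0, 0], "delta_pos": [9, -0.5, 20], "jaw": 60}, {"twist": [0, 0, 0], "delta_pos": [9, -0.5, 20], "jaw": 60}, {"twist": [0, 0, 0], "delta_pos": [9, -0.5, 20], "jaw": 60}, {"twist": [0, 0, 0], "delta_pos": [7.5, -0.5, 15], "jaw": 60}, {"twist": [0, 0, 0], "delta_pos": [5, -0.5, 10], "jaw": 60}, {"twist": [0, 0, 0], "delta_pos": [0, 0, 0], "jaw": 60}, {"twist": [0, 0, 0], "delta_pos": [0, 0, 0], "jaw": 60}]'

```text
clock: 7.85
tool_pos: [0.4777, 0.3452, 0.0655]
eef_rot: [[-0.226, 0.969, 0.1], [0.885, 0.247, -0.394], [-0.406, -0.001, -0.914]]
force: [0.4, -0.4, 0.7]
finger_gap: 0.056
```

Run:
```python
from h import *
s=st(); print(s['eef_rot'].round(4))
plan([.478,.347,.027],s['eef_rot'],1)
T=save('top','top4.png');S=save('scene','scene4.png')
f=cv2.resize(np.hstack([T['frame'][200:340,100:260],S['frame'][190:330,390:550]]),None,fx=2.5,fy=2.5)
cv2.imwrite('pics/z4.png',f)
print(proj(T,s['tool_pos']),proj(S,s['tool_pos']))
```

```text
t 7.85 p [0.4777 0.3452 0.0655] F [ 0.38 -0.44  0.74] gap 0.056 q [ 0.682  0.555  1.483 -0.392  1.309  0.574]
[[-2.261e-01  9.690e-01  9.990e-02]
 [ 8.853e-01  2.472e-01 -3.940e-01]
 [-4.064e-01 -6.000e-04 -9.137e-01]]
total rot(tool) [0. 0. 0.] total shift(tool now) mm [17.2  0.8 34.5]
0 [0. 0. 0.] [17.2  0.8 34.5]
(np.float64(170.22022149195791), np.float64(279.59454344847376)) (np.float64(470.3939688473728), np.float64(261.3228454676039))
```

View pics/z4.png

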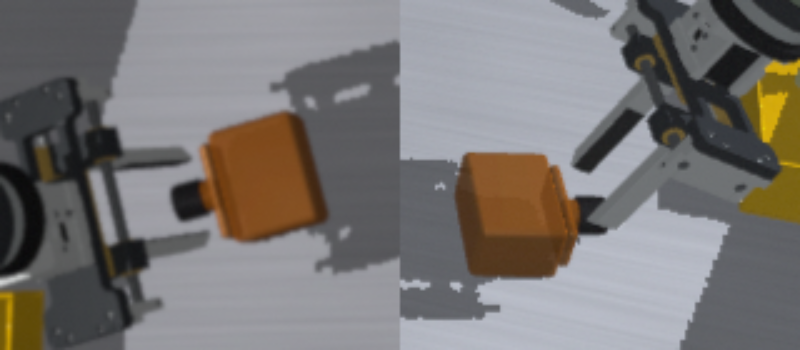

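The fingers straddle the cap centrally: in the left crop the cap at (187,200) lies between fingers at y≈157 and 243. I'll go down the last 38 mm and grip.

Emit:
arm_command --rows '[{"twist": [0, 0, 0], "delta_pos": [4.5, 0.2, 9], "jaw": 60}, {"twist": [0, 0, 0], "delta_pos": [4.5, 0.2, 9], "jaw": 60}, {"twist": [0, 0, 0], "delta_pos": [4.5, 0.2, 9], "jaw": 60}, {"twist": [0, 0, 0], "delta_pos": [3.5, 0.2, 7.5], "jaw": 60}, {"twist": [0, 0, 0], "delta_pos": [0, 0, 0], "jaw": 60}, {"twist": [0, 0, 0], "delta_pos": [0, 0, 0], "jaw": 45}, {"twist": [0, 0, 0], "delta_pos": [0, 0, 0], "jaw": 30}, {"twist": [0, 0, 0], "delta_pos": [0, 0, 0], "jaw": 10}, {"twist": [0, 0, 0], "delta_pos": [0, 0, 0], "jaw": 0}, {"twist": [0, 0, 0], "delta_pos": [0, 0, 0], "jaw": 0}]'

```text
clock: 8.78
tool_pos: [0.4783, 0.3477, 0.0276]
eef_rot: [[-0.226, 0.969, 0.102], [0.885, 0.248, -0.393], [-0.406, 0.001, -0.914]]
force: [-0.5, -0.1, 0.9]
finger_gap: 0.0291
```

Run:
```python
from h import *
s=st(); print(s['eef_rot'].round(4))
T=save('top','top5.png');S=save('scene','scene5.png')
f=cv2.resize(np.hstack([T['frame'][200:340,100:260],S['frame'][190:330,390:550]]),None,fx=2.5,fy=2.5)
cv2.imwrite('pics/z5.png',f)
```

```text
t 8.78 p [0.4783 0.3477 0.0276] F [-0.45 -0.14  0.89] gap 0.0291 q [ 0.684  0.611  1.488 -0.399  1.252  0.601]
[[-0.2263  0.9687  0.1017]
 [ 0.8853  0.2481 -0.3934]
 [-0.4063  0.001  -0.9137]]
```

View pics/z5.png

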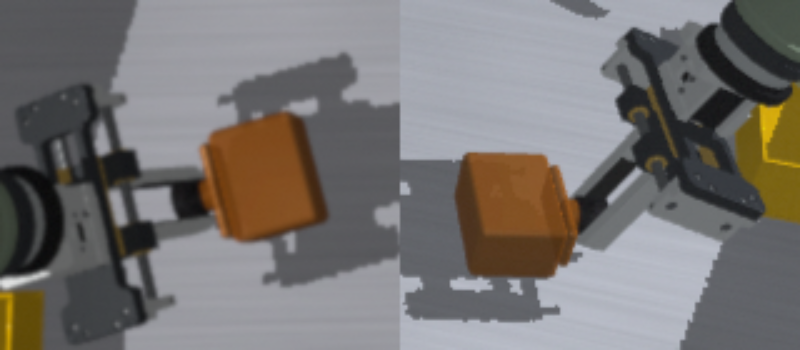

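Gripped, gap 29.1 mm. Lift, then start tilting about the jaw axis.

Emit:
arm_command --rows '[{"twist": [0, 0, 0], "delta_pos": [-4, 0, -9], "jaw": 0}, {"twist": [0, 0, 0], "delta_pos": [-8, 0, -18], "jaw": 0}, {"twist": [0, 0, 0], "delta_pos": [-8, 0, -18], "jaw": 0}, {"twist": [0, 0, 0], "delta_pos": [-8, 0, -18], "jaw": 0}, {"twist": [0, 0, 0], "delta_pos": [-8, 0, -18], "jaw": 0}, {"twist": [0, 0, 0], "delta_pos": [-8, 0, -18], "jaw": 0}, {"twist": [0, 0, 0], "delta_pos": [-4, 0, -9], "jaw": 0}, {"twist": [0, 3, 0], "delta_pos": [0, 0, 0], "jaw": 0}, {"twist": [0, 5, 0], "delta_pos": [0, 0, 0], "jaw": 0}, {"twist": [0, 5, 0], "delta_pos": [0, 0, 0], "jaw": 0}]'

```text
clock: 9.72
tool_pos: [0.4771, 0.3484, 0.1451]
eef_rot: [[-0.245, 0.968, 0.046], [0.951, 0.25, -0.181], [-0.187, -0.0, -0.982]]
force: [0.4, -0.0, -2.4]
finger_gap: 0.0299
```

Run:
```python
from h import *
s=st(); print(s['eef_rot'].round(4))
T=save('top','top6.png');S=save('scene','scene6.png')
f=cv2.resize(np.hstack([T['frame'][180:340,80:260],S['frame'][150:310,390:570]]),None,fx=2.2,fy=2.2)
cv2.imwrite('pics/z6.png',f)
```

```text
t 9.72 p [0.4771 0.3484 0.1451] F [ 0.44 -0.03 -2.44] gap 0.0299 q [ 0.581  0.369  1.518 -0.183  1.32   0.38 ]
[[-2.454e-01  9.683e-01  4.630e-02]
 [ 9.513e-01  2.498e-01 -1.808e-01]
 [-1.866e-01 -3.000e-04 -9.824e-01]]
```

View pics/z6.png

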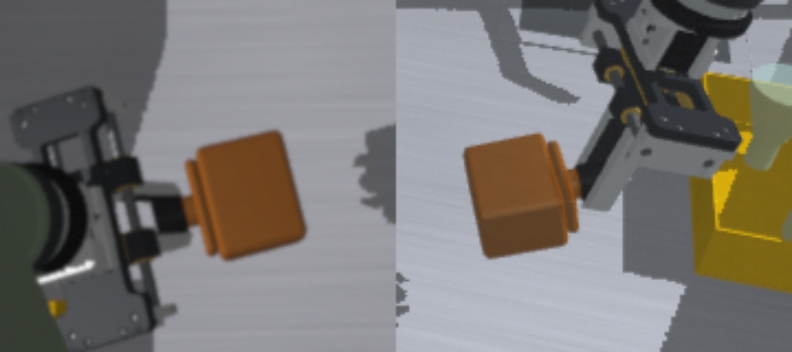

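The bottle is held rigidly and turns with the tool, and the wrist force shows about 2.5 N of weight. I'll carry on turning it upright.

Emit:
arm_command --rows '[{"twist": [0, 6, 0], "delta_pos": [0, 0, 0], "jaw": 0}, {"twist": [0, 6, 0], "delta_pos": [0, 0, 0], "jaw": 0}, {"twist": [0, 6, 0], "delta_pos": [0, 0, 0], "jaw": 0}, {"twist": [0, 6, 0], "delta_pos": [0, 0, 0], "jaw": 0}, {"twist": [0, 6, 0], "delta_pos": [0, 0, 0], "jaw": 0}, {"twist": [0, 6, 0], "delta_pos": [0, 0, 0], "jaw": 0}, {"twist": [0, 6, 0], "delta_pos": [0, 0, 0], "jaw": 0}, {"twist": [0, 6, 0], "delta_pos": [0, 0, 0], "jaw": 0}, {"twist": [0, 6, 0], "delta_pos": [0, 0, 0], "jaw": 0}, {"twist": [0, 6, 0], "delta_pos": [0, 0, 0], "jaw": 0}]'

```text
clock: 10.65
tool_pos: [0.4775, 0.3471, 0.1449]
eef_rot: [[-0.163, 0.968, -0.189], [0.634, 0.25, 0.732], [0.756, -0.001, -0.655]]
force: [-0.5, 0.4, -2.2]
finger_gap: 0.0296
```

Emit:
arm_command --rows '[{"twist": [0, 6, 0], "delta_pos": [0, 0, 0], "jaw": 0}, {"twist": [0, 6, 0], "delta_pos": [0, 0, 0], "jaw": 0}, {"twist": [0, 4, 0], "delta_pos": [0, 0, 0], "jaw": 0}, {"twist": [0, 0, 0], "delta_pos": [0, 0, 0], "jaw": 0}, {"twist": [0, 0, 0], "delta_pos": [0, 0, 0], "jaw": 0}, {"twist": [0, 0, 0], "delta_pos": [0, 0, 0], "jaw": 0}, {"twist": [0, 0, 0], "delta_pos": [0, 0, 0], "jaw": 0}, {"twist": [0, 0, 0], "delta_pos": [0, 0, 0], "jaw": 0}, {"twist": [0, 0, 0], "delta_pos": [0, 0, 0], "jaw": 0}, {"twist": [0, 0, 0], "delta_pos": [0, 0, 0], "jaw": 0}]'

```text
clock: 11.48
tool_pos: [0.4779, 0.3478, 0.1459]
eef_rot: [[-0.107, 0.968, -0.225], [0.41, 0.249, 0.877], [0.906, 0.001, -0.424]]
force: [-0.0, 0.3, -2.7]
finger_gap: 0.0292
```

Run:
```python
from h import *
s=st(); print(s['eef_rot'].round(4))
T=save('top','top7.png');S=save('scene','scene7.png')
f=np.hstack([cv2.resize(T['frame'][160:340,80:280],None,fx=2,fy=2),cv2.resize(S['frame'][150:330,380:580],None,fx=2,fy=2)])
cv2.imwrite('pics/z7.png',f)
```

```text
t 11.48 p [0.4779 0.3478 0.1459] F [-0.04  0.26 -2.73] gap 0.0292 q [-0.039  0.522  1.751  1.056  1.495 -0.749]
[[-0.1068  0.9685 -0.225 ]
 [ 0.4098  0.2491  0.8775]
 [ 0.9059  0.0015 -0.4235]]
```

View pics/z7.png

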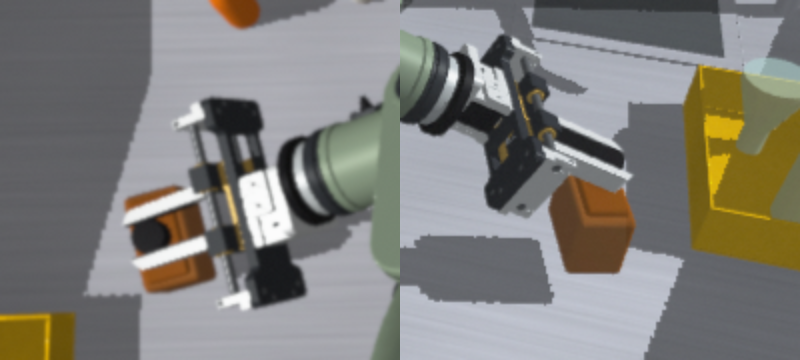

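Emit:
arm_command --rows '[{"twist": [0, 1.1, 0], "delta_pos": [0, 0, 0], "jaw": 0}, {"twist": [0, 0, 0], "delta_pos": [-8.2, 0, 3.7], "jaw": 0}, {"twist": [0, 0, 0], "delta_pos": [-8.2, 0, 3.7], "jaw": 0}, {"twist": [0, 0, 0], "delta_pos": [-8.2, 0, 3.7], "jaw": 0}, {"twist": [0, 0, 0], "delta_pos": [-8.2, 0, 3.7], "jaw": 0}, {"twist": [0, 0, 0], "delta_pos": [-1.8, 0, 0.8], "jaw": 0}, {"twist": [0, 0, 0], "delta_pos": [-1.8, 0, 0.8], "jaw": 0}, {"twist": [0, 0, 0], "delta_pos": [-0.9, 0, 0.4], "jaw": 0}, {"twist": [0, 0, 0], "delta_pos": [-0.9, 0, 0.4], "jaw": 0}, {"twist": [0, 0, 0], "delta_pos": [0, 0, 0], "jaw": 0}]'

```text
clock: 12.42
tool_pos: [0.4774, 0.348, 0.1043]
eef_rot: [[-0.1, 0.968, -0.228], [0.391, 0.249, 0.886], [0.915, -0.0, -0.403]]
force: [-2.8, 1.0, 1.4]
finger_gap: 0.0295
```

Run:
```python
from h import *
s=st(); print(s['eef_rot'].round(4))
S=save('scene','scene8.png')
cv2.imwrite('pics/z8.png',cv2.resize(S['frame'][190:330,430:570],None,fx=4,fy=4))
# expected vertical edge directions near the body
for p in([.46,.30],[.55,.32],[.52,.37]):
    a=np.array(proj(S,[*p,.0]));b=np.array(proj(S,[*p,.07])); print(a.round(1),b.round(1),np.degrees(np.arctan2(*(b-a)[::-1])))
```

```text
t 12.42 p [0.4774 0.348  0.1043] F [-2.8   1.01  1.42] gap 0.0295 q [-0.044  0.613  1.745  1.075  1.473 -0.825]
[[-1.004e-01  9.684e-01 -2.282e-01]
 [ 3.905e-01  2.493e-01  8.862e-01]
 [ 9.151e-01 -1.000e-04 -4.032e-01]]
[441.2 273.6] [448.  249.1] -74.43285869090039
[447.8 307.8] [455.5 283.2] -72.62240704125828
[474.6 302.1] [483.6 277.6] -69.90210886676427
```

View pics/z8.png

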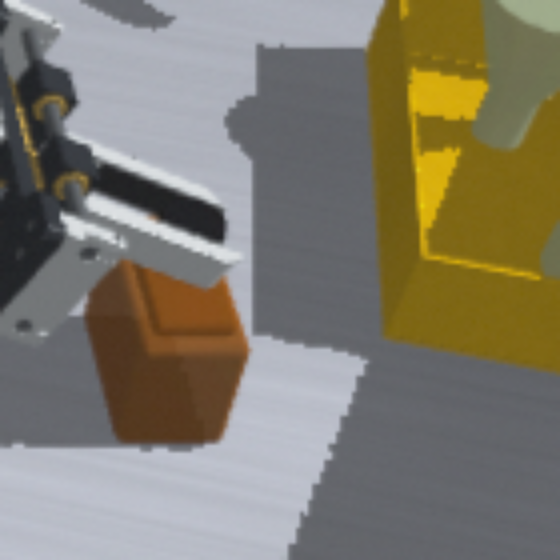

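The scene crop shows the front face's vertical edges leaning at about −72°, as expected for upright, with the base on the bench at crop (118–218,440). Fz has risen by 4 N, so the bottle stands. I'll release it, back off along the tool and rise.

Emit:
arm_command --rows '[{"twist": [0, 0, 0], "delta_pos": [0, 0, 0], "jaw": 35}, {"twist": [0, 0, 0], "delta_pos": [0, 0, 0], "jaw": 40}, {"twist": [0, 0, 0], "delta_pos": [0, 0, 0], "jaw": 50}, {"twist": [0, 0, 0], "delta_pos": [0, 0, 0], "jaw": 60}, {"twist": [0, 0, 0], "delta_pos": [0, 0, -10], "jaw": 60}, {"twist": [0, 0, 0], "delta_pos": [0, 0, -25], "jaw": 60}, {"twist": [0, 0, 0], "delta_pos": [0, 0, -25], "jaw": 60}, {"twist": [0, 0, 0], "delta_pos": [12, 0, -25], "jaw": 60}, {"twist": [0, 0, 0], "delta_pos": [25, 0, -10], "jaw": 60}, {"twist": [0, 0, 0], "delta_pos": [25, 0, -10], "jaw": 60}]'

```text
clock: 13.3
tool_pos: [0.4965, 0.2772, 0.2035]
eef_rot: [[-0.099, 0.97, -0.224], [0.393, 0.245, 0.886], [0.914, -0.001, -0.405]]
force: [0.5, 0.4, -0.2]
finger_gap: 0.0562
```

Run:
```python
from h import *
s=st(); print(s['eef_rot'].round(4))
T=save('top','top9.png');S=save('scene','scene9.png')
f=np.hstack([cv2.resize(T['frame'][220:340,100:260],None,fx=2.5,fy=2.5),cv2.resize(S['frame'][210:330,420:580],None,fx=2.5,fy=2.5)])
cv2.imwrite('pics/z9.png',f)
plan([.475,.351,.20],down(15),12)
```

```text
t 13.3 p [0.4965 0.2772 0.2035] F [ 0.46  0.41 -0.21] gap 0.0562 q [-0.168  0.456  1.707  0.996  1.651 -0.704]
[[-9.870e-02  9.695e-01 -2.243e-01]
 [ 3.929e-01  2.451e-01  8.863e-01]
 [ 9.143e-01 -6.000e-04 -4.051e-01]]
total rot(tool) [  0.89 -65.97  -0.34] total shift(tool now) mm [24.9 -4.8 72.7]
0 [ 0.07 -5.5  -0.03] [ 2.1 -0.4  6.1]
1 [ 0.07 -5.5  -0.03] [ 2.6 -0.4  5.8]
2 [ 0.07 -5.5  -0.03] [ 3.2 -0.4  5.6]
3 [ 0.07 -5.5  -0.03] [ 3.7 -0.4  5.2]
4 [ 0.07 -5.5  -0.03] [ 4.2 -0.4  4.8]
5 [ 0.07 -5.5  -0.03] [ 4.6 -0.4  4.4]
6 [ 0.07 -5.5  -0.03] [ 5.  -0.3  4. ]
7 [ 0.07 -5.5  -0.03] [ 5.4 -0.3  3.5]
8 [ 0.07 -5.5  -0.03] [ 5.7 -0.3  2.9]
9 [ 0.07 -5.5  -0.03] [ 6.  -0.3  2.4]
10 [ 0.07 -5.5  -0.03] [ 6.2 -0.3  1.8]
11 [ 0.07 -5.5  -0.03] [ 6.3 -0.3  1.2]
```

View pics/z9.png

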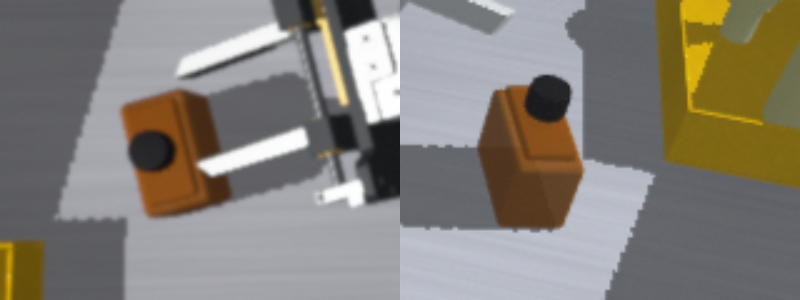

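The bottle stands upright: its cap is at top crop (151,151) and scene crop (548,98). Next I measure the cap and the yaw.

Run:
```python
from h import *
np.set_printoptions(precision=4,suppress=True)
T=dict(np.load('pics/top9.npz'));S=dict(np.load('pics/scene9.npz'))
def blob(D,roi):
    x0,y0,x1,y1=roi; h=cv2.cvtColor(D['frame'],cv2.COLOR_BGR2HSV)[y0:y1,x0:x1]; m=(h[...,2]<62).astype(np.uint8)
    n,l,s,c=cv2.connectedComponentsWithStats(m); k=1+np.argmax(s[1:,4]); 
    cc=max(cv2.findContours((l==k).astype(np.uint8),0,2)[0],key=cv2.contourArea)
    print(s[k],cv2.minEnclosingCircle(cc)); return c[k]+[x0,y0]
a=blob(T,(145,265,178,295)); b=blob(S,(465,235,492,262))
print(a,b,tri(T,a,S,b), onz(T,*a,.106),onz(S,*b,.1))
# body top/shoulder edges in the top view, upper (z=.07): far(left) edge
h=cv2.cvtColor(T['frame'],cv2.COLOR_BGR2HSV)[240:315,140:205]
m=cv2.inRange(h,(3,110,40),(18,255,255)); c=max(cv2.findContours(m,0,2)[0],key=cv2.contourArea)
A=cv2.approxPolyDP(cv2.convexHull(c),2,True)[:,0]+[140,240]
print(A.tolist())
for p in A: print(p,onz(T,*p,.07)[:2],onz(T,*p,0)[:2])
```

```text
[  7   8  18  15 221] ((15.5, 15.0), 8.732224464416504)
[  5   5  18  19 258] ((13.880952835083008, 13.809523582458496), 9.43675422668457)
[160.5385 279.991 ] [478.6744 248.9961] (array([0.4759, 0.3531, 0.099 ]), np.float64(0.0005178263831772284)) [0.4756 0.3512 0.106 ] [0.4772 0.3526 0.1   ]
[[181, 259], [191, 298], [170, 305], [159, 305], [149, 263], [170, 256]]
[181 259] [0.5167 0.3237] [0.5227 0.3425]
[191 298] [0.4414 0.3038] [0.4418 0.3211]
[170 305] [0.4291 0.3436] [0.4286 0.3639]
[159 305] [0.4296 0.3644] [0.4292 0.3863]
[149 263] [0.5104 0.385 ] [0.516  0.4084]
[170 256] [0.523  0.3449] [0.5295 0.3653]
```

Run:
```python
from h import *
plan([.476,.352,.20],down(14.3),12)
```

```text
total rot(tool) [  0.49 -65.97   0.28] total shift(tool now) mm [25.2 -3.6 73.4]
0 [ 0.04 -5.5   0.02] [ 2.1 -0.3  6.1]
1 [ 0.04 -5.5   0.02] [ 2.7 -0.3  5.9]
2 [ 0.04 -5.5   0.02] [ 3.2 -0.3  5.6]
3 [ 0.04 -5.5   0.02] [ 3.7 -0.3  5.3]
4 [ 0.04 -5.5   0.02] [ 4.2 -0.3  4.9]
5 [ 0.04 -5.5   0.02] [ 4.7 -0.3  4.5]
6 [ 0.04 -5.5   0.02] [ 5.1 -0.3  4. ]
7 [ 0.04 -5.5   0.02] [ 5.4 -0.3  3.5]
8 [ 0.04 -5.5   0.02] [ 5.8 -0.3  2.9]
9 [ 0.04 -5.5   0.02] [ 6.  -0.3  2.4]
10 [ 0.04 -5.5   0.02] [ 6.2 -0.3  1.8]
11 [ 0.04 -5.5   0.02] [ 6.4 -0.3  1.2]
```

Emit:
arm_command --rows '[{"twist": [0, -5.5, 0], "delta_pos": [2, -0.3, 6], "jaw": 60}, {"twist": [0, -5.5, 0], "delta_pos": [2.7, -0.3, 6], "jaw": 60}, {"twist": [0, -5.5, 0], "delta_pos": [3.2, -0.3, 5.6], "jaw": 60}, {"twist": [0, -5.5, 0], "delta_pos": [3.7, -0.3, 5.3], "jaw": 60}, {"twist": [0, -5.5, 0], "delta_pos": [4.2, -0.3, 5], "jaw": 60}, {"twist": [0, -5.5, 0], "delta_pos": [4.7, -0.3, 4.5], "jaw": 60}, {"twist": [0, -5.5, 0], "delta_pos": [5, -0.3, 4], "jaw": 60}, {"twist": [0, -5.5, 0], "delta_pos": [5.4, -0.3, 3.5], "jaw": 60}, {"twist": [0, -5.5, 0], "delta_pos": [5.8, -0.3, 3], "jaw": 60}, {"twist": [0, -5.5, 0], "delta_pos": [6, -0.3, 2.4], "jaw": 60}]'

```text
clock: 14.23
tool_pos: [0.4769, 0.3404, 0.1968]
eef_rot: [[-0.243, 0.969, -0.045], [0.952, 0.247, 0.182], [0.188, 0.001, -0.982]]
force: [-0.1, 0.4, 0.1]
finger_gap: 0.0566
```

Emit:
arm_command --rows '[{"twist": [0, -5.5, 0], "delta_pos": [6.2, -0.3, 1.8], "jaw": 60}, {"twist": [0, -5.5, 0], "delta_pos": [6.4, -0.3, 1.2], "jaw": 60}, {"twist": [0, 0, 0], "delta_pos": [0, 0, 0], "jaw": 60}, {"twist": [0, 0, 0], "delta_pos": [0, 0, 10], "jaw": 60}, {"twist": [0, 0, 0], "delta_pos": [0, 0, 15], "jaw": 60}, {"twist": [0, 0, 0], "delta_pos": [0, 0, 15], "jaw": 60}, {"twist": [0, 0, 0], "delta_pos": [0, 0, 0], "jaw": 60}, {"twist": [0, 0, 0], "delta_pos": [0, 0, 0], "jaw": 60}, {"twist": [0, 0, 0], "delta_pos": [0, 0, 0], "jaw": 60}, {"twist": [0, 0, 0], "delta_pos": [0, 0, 0], "jaw": 60}]'

```text
clock: 15.07
tool_pos: [0.4737, 0.3527, 0.1562]
eef_rot: [[-0.247, 0.969, 0.001], [0.969, 0.247, 0.003], [0.002, 0.001, -1.0]]
force: [0.0, 0.7, 0.3]
finger_gap: 0.0562
```

Run:
```python
from h import *
s=st(); print(s['eef_rot'].round(4))
S=save('scene','scene10.png');T=save('top','top10.png')
f=np.hstack([cv2.resize(T['frame'][220:340,100:260],None,fx=2.5,fy=2.5),cv2.resize(S['frame'][180:300,420:580],None,fx=2.5,fy=2.5)])
cv2.imwrite('pics/z10.png',f)
plan([.476,.352,.104],down(14.3),1)
```

```text
t 15.07 p [0.4737 0.3527 0.1562] F [0.04 0.68 0.26] gap 0.0562 q [0.492 0.3   1.573 0.002 1.267 0.242]
[[-2.468e-01  9.691e-01  8.000e-04]
 [ 9.691e-01  2.468e-01  2.700e-03]
 [ 2.400e-03  1.400e-03 -1.000e+00]]
total rot(tool) [ 0.11 -0.14  0.02] total shift(tool now) mm [-1.8  1.9 52.4]
0 [ 0.11 -0.14  0.02] [-1.8  1.9 52.4]
```

View pics/z10.png

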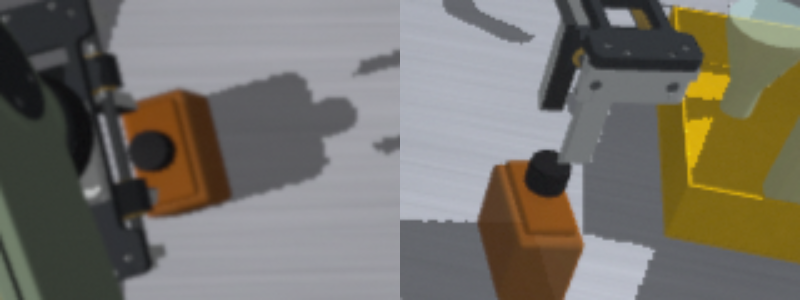

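Emit:
arm_command --rows '[{"twist": [0, 0, 0], "delta_pos": [-1.8, 1.9, 0], "jaw": 60}, {"twist": [0, 0, 0], "delta_pos": [0, 0, 12], "jaw": 60}, {"twist": [0, 0, 0], "delta_pos": [0, 0, 15], "jaw": 60}, {"twist": [0, 0, 0], "delta_pos": [0, 0, 15], "jaw": 60}, {"twist": [0, 0, 0], "delta_pos": [0, 0, 10], "jaw": 60}, {"twist": [0, 0, 0], "delta_pos": [0, 0, 0], "jaw": 45}, {"twist": [0, 0, 0], "delta_pos": [0, 0, 0], "jaw": 30}, {"twist": [0, 0, 0], "delta_pos": [0, 0, 0], "jaw": 10}, {"twist": [0, 0, 0], "delta_pos": [0, 0, 0], "jaw": 0}, {"twist": [0, 0, 0], "delta_pos": [0, 0, 0], "jaw": 0}]'

```text
clock: 16.0
tool_pos: [0.4757, 0.3523, 0.1043]
eef_rot: [[-0.248, 0.969, 0.001], [0.969, 0.248, 0.003], [0.002, 0.002, -1.0]]
force: [0.9, 0.3, 0.1]
finger_gap: 0.0294
```

Emit:
arm_command --rows '[{"twist": [0, 0, 0], "delta_pos": [0, 0, -5], "jaw": 0}, {"twist": [0, 0, 0], "delta_pos": [0, 0, -15], "jaw": 0}, {"twist": [0, 0, 0], "delta_pos": [0, 0, -25], "jaw": 0}, {"twist": [0, 0, 0], "delta_pos": [0, 0, -30], "jaw": 0}, {"twist": [0, 0, 0], "delta_pos": [0, 0, -30], "jaw": 0}, {"twist": [0, 0, 0], "delta_pos": [0, 0, -30], "jaw": 0}, {"twist": [0, 0, 0], "delta_pos": [0, 0, -30], "jaw": 0}, {"twist": [0, 0, 0], "delta_pos": [0, 0, -20], "jaw": 0}, {"twist": [0, 0, 0], "delta_pos": [0, 0, -10], "jaw": 0}, {"twist": [0, 0, 0], "delta_pos": [0, 0, 0], "jaw": 0}]'

```text
clock: 16.83
tool_pos: [0.4762, 0.3522, 0.3016]
eef_rot: [[-0.248, 0.969, 0.005], [0.969, 0.248, 0.004], [0.003, 0.005, -1.0]]
force: [0.1, -0.0, -3.4]
finger_gap: 0.029
```

Run:
```python
from h import *
s=st(); print(s['eef_rot'].round(4))
S=save('scene','scene11.png')
cv2.imwrite('pics/z11.png',cv2.resize(S['frame'][100:300,400:600],None,fx=2.5,fy=2.5))
plan([.518,-.183,.30],down(76.5),20)
```

```text
t 16.83 p [0.4762 0.3522 0.3016] F [ 0.14 -0.03 -3.39] gap 0.029 q [0.49  0.191 1.401 0.002 1.543 0.239]
[[-0.2481  0.9687  0.0045]
 [ 0.9687  0.2481  0.0044]
 [ 0.0031  0.0055 -1.    ]]
total rot(tool) [ 1.400e-01 -6.000e-02 -6.214e+01] total shift(tool now) mm [-528.6  -91.2   -2.3]
0 [ 0.01 -0.   -3.11] [-26.4  -4.6  -0.1]
1 [ 0.01 -0.   -3.11] [-26.1  -6.   -0.1]
2 [ 0.01 -0.   -3.11] [-25.8  -7.4  -0.1]
3 [ 0.01 -0.   -3.11] [-25.3  -8.8  -0.1]
4 [ 0.01 -0.   -3.11] [-24.8 -10.1  -0.1]
5 [ 0.01 -0.   -3.11] [-24.2 -11.5  -0.1]
6 [ 0.01 -0.   -3.11] [-23.6 -12.8  -0.1]
7 [ 0.01 -0.   -3.11] [-22.9 -14.   -0.1]
8 [ 0.01 -0.   -3.11] [-22.1 -15.2  -0.1]
9 [ 0.01 -0.   -3.11] [-21.2 -16.4  -0.1]
10 [ 0.01 -0.   -3.11] [-20.3 -17.5  -0.1]
11 [ 0.01 -0.   -3.11] [-19.3 -18.6  -0.1]
12 [ 0.01 -0.   -3.11] [-18.3 -19.6  -0.1]
13 [ 0.01 -0.   -3.11] [-17.2 -20.6  -0.1]
14 [ 0.01 -0.   -3.11] [-16.  -21.5  -0.1]
15 [ 0.01 -0.   -3.11] [-14.8 -22.3  -0.1]
16 [ 0.01 -0.   -3.11] [-13.6 -23.1  -0.1]
17 [ 0.01 -0.   -3.11] [-12.3 -23.8  -0.1]
18 [ 0.01 -0.   -3.11] [-11.  -24.4  -0.1]
19 [ 0.01 -0.   -3.11] [ -9.7 -25.   -0.1]
```

View pics/z11.png

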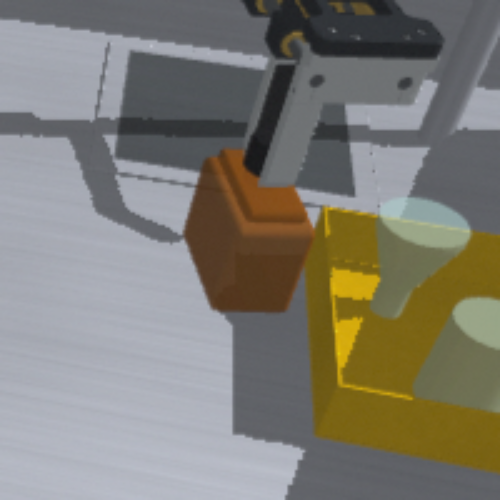

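Emit:
arm_command --rows '[{"twist": [0, 0, -3.1], "delta_pos": [-26.4, -4.6, 0], "jaw": 0}, {"twist": [0, 0, -3.1], "delta_pos": [-26.1, -6, 0], "jaw": 0}, {"twist": [0, 0, -3.1], "delta_pos": [-25.8, -7.4, 0], "jaw": 0}, {"twist": [0, 0, -3.1], "delta_pos": [-25.3, -8.8, 0], "jaw": 0}, {"twist": [0, 0, -3.1], "delta_pos": [-24.8, -10, 0], "jaw": 0}, {"twist": [0, 0, -3.1], "delta_pos": [-24.2, -11.5, 0], "jaw": 0}, {"twist": [0, 0, -3.1], "delta_pos": [-23.6, -12.8, 0], "jaw": 0}, {"twist": [0, 0, -3.1], "delta_pos": [-23, -14, 0], "jaw": 0}, {"twist": [0, 0, -3.1], "delta_pos": [-22, -15.2, 0], "jaw": 0}, {"twist": [0, 0, -3.1], "delta_pos": [-21.2, -16.4, 0], "jaw": 0}]'

```text
clock: 17.72
tool_pos: [0.4947, 0.0831, 0.2948]
eef_rot: [[-0.713, 0.701, -0.006], [0.701, 0.713, 0.002], [0.005, -0.003, -1.0]]
force: [0.4, 0.2, -2.5]
finger_gap: 0.0293
```

Emit:
arm_command --rows '[{"twist": [0, 0, -3.1], "delta_pos": [-20.3, -17.5, 0], "jaw": 0}, {"twist": [0, 0, -3.1], "delta_pos": [-19.3, -18.6, 0], "jaw": 0}, {"twist": [0, 0, -3.1], "delta_pos": [-18.3, -19.6, 0], "jaw": 0}, {"twist": [0, 0, -3.1], "delta_pos": [-17.2, -20.6, 0], "jaw": 0}, {"twist": [0, 0, -3.1], "delta_pos": [-16, -21.5, 0], "jaw": 0}, {"twist": [0, 0, -3.1], "delta_pos": [-14.8, -22.3, 0], "jaw": 0}, {"twist": [0, 0, -3.1], "delta_pos": [-13.6, -23.1, 0], "jaw": 0}, {"twist": [0, 0, -3.1], "delta_pos": [-12.3, -23.8, 0], "jaw": 0}, {"twist": [0, 0, -3.1], "delta_pos": [-11, -24.4, 0], "jaw": 0}, {"twist": [0, 0, -3.1], "delta_pos": [-9.7, -25, 0], "jaw": 0}]'

```text
clock: 18.55
tool_pos: [0.5158, -0.1833, 0.2941]
eef_rot: [[-0.972, 0.233, -0.005], [0.233, 0.972, 0.005], [0.006, 0.003, -1.0]]
force: [0.2, 0.6, -1.7]
finger_gap: 0.0295
```

Emit:
arm_command --rows '[{"twist": [0, 0, 0], "delta_pos": [0, 0, 0], "jaw": 0}, {"twist": [0, 0, 0], "delta_pos": [0, 0, 0], "jaw": 0}, {"twist": [0, 0, 0], "delta_pos": [0, 0, 0], "jaw": 0}, {"twist": [0, 0, 0], "delta_pos": [0, 0, 0], "jaw": 0}, {"twist": [0, 0, 0], "delta_pos": [0, 0, 0], "jaw": 0}, {"twist": [0, 0, 0], "delta_pos": [0, 0, 0], "jaw": 0}, {"twist": [0, 0, 0], "delta_pos": [0, 0, 0], "jaw": 0}, {"twist": [0, 0, 0], "delta_pos": [0, 0, 0], "jaw": 0}, {"twist": [0, 0, 0], "delta_pos": [0, 0, 0], "jaw": 0}, {"twist": [0, 0, 0], "delta_pos": [0, 0, 0], "jaw": 0}]'

```text
clock: 19.38
tool_pos: [0.5174, -0.1826, 0.2975]
eef_rot: [[-0.972, 0.236, -0.0], [0.236, 0.972, 0.002], [0.001, 0.001, -1.0]]
force: [-0.2, 0.1, -2.9]
finger_gap: 0.0298
```

Run:
```python
from h import *
s=st(); print(s['eef_rot'].round(4))
S=save('scene','scene12.png');T=save('top','top12.png')
f=np.hstack([cv2.resize(T['frame'][130:340,320:540],None,fx=1.8,fy=1.8),cv2.resize(S['frame'][100:310,120:340],None,fx=1.8,fy=1.8)])
cv2.imwrite('pics/z12.png',f)
plan([.518,-.183,.30],down(76.5),1)
```

```text
t 19.38 p [ 0.5174 -0.1826  0.2975] F [-0.16  0.09 -2.9 ] gap 0.0298 q [-4.980e-01  1.030e-01  1.509e+00  1.000e-03  1.530e+00 -1.831e+00]
[[-9.719e-01  2.356e-01 -2.000e-04]
 [ 2.356e-01  9.719e-01  1.600e-03]
 [ 6.000e-04  1.500e-03 -1.000e+00]]
total rot(tool) [ 0.09 -0.04 -0.13] total shift(tool now) mm [-0.7 -0.1 -2.5]
0 [ 0.09 -0.04 -0.13] [-0.7 -0.1 -2.5]
```

View pics/z12.png

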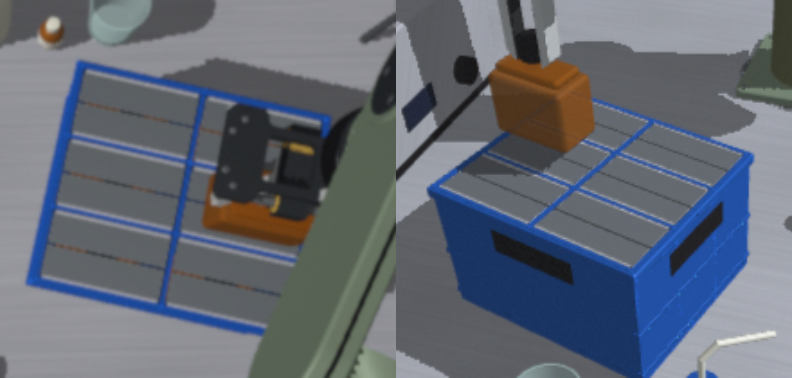

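Run:
```python
from h import *
np.set_printoptions(precision=4,suppress=True)
T=dict(np.load('pics/top12.npz'));S=dict(np.load('pics/scene12.npz'))
c=np.array([.5174,-.1826]);a=np.radians(-13.6);M=np.array([[np.cos(a),-np.sin(a)],[np.sin(a),np.cos(a)]])
for l in([27,46],[27,-46],[-27,46],[-27,-46]):
    w=c+M@np.array(l)/1e3
    print(l,w,'S bot',np.round(proj(S,[*w,.1935]),1),'top',np.round(proj(S,[*w,.2635]),1),' T bot',np.round(proj(T,[*w,.1935]),1),'top',np.round(proj(T,[*w,.2635]),1))
for n,D,roi in(('S',S,(160,120,240,190)),('T',T,(425,215,510,275))):
    x0,y0,x1,y1=roi
    h=cv2.cvtColor(D['frame'],cv2.COLOR_BGR2HSV)[y0:y1,x0:x1]; m=cv2.inRange(h,(3,110,40),(18,255,255))
    k=max(cv2.findContours(m,0,2)[0],key=cv2.contourArea); print(n,(cv2.approxPolyDP(cv2.convexHull(k),1.5,True)[:,0]+[x0,y0]).tolist())
    cv2.imwrite('pics/z12%s.png'%n,cv2.resize(D['frame'][y0:y1,x0:x1],None,fx=6,fy=6,interpolation=cv2.INTER_CUBIC))
```

```text
[27, 46] [ 0.5545 -0.1442] S bot [213.5 186.1] top [208.6 153.4]  T bot [436.4 225. ] top [447.5 218.4]
[27, -46] [ 0.5328 -0.2337] S bot [174.9 171.6] top [168.1 139.3]  T bot [489.  236.4] top [504.9 230.8]
[-27, 46] [ 0.502  -0.1315] S bot [231.1 171.9] top [227.4 139.7]  T bot [430.7 255.7] top [441.3 251.9]
[-27, -46] [ 0.4803 -0.221 ] S bot [193.3 158.3] top [187.8 126.5]  T bot [483.7 267.2] top [499.2 264.4]
S [[181, 131], [209, 133], [225, 141], [229, 164], [228, 173], [213, 184], [179, 171], [171, 143]]
T [[437, 228], [439, 227], [494, 250], [489, 262], [485, 265], [476, 265], [434, 256], [432, 252]]
```

View pics/z12S.png

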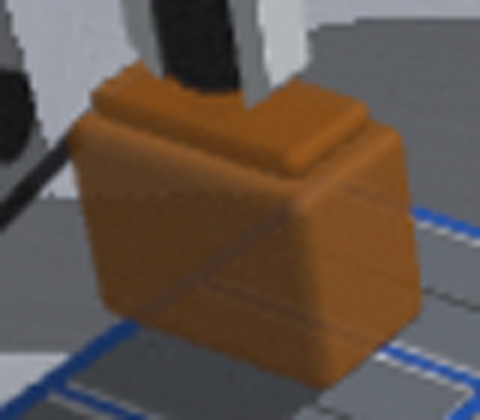

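View pics/z12T.png

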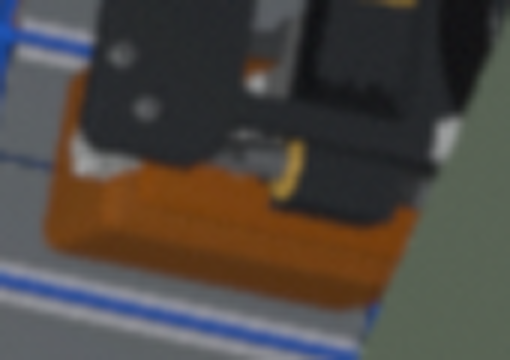

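Both views put the held bottle within about 2 px of where its pose predicts. The refined cell 2 centre is (0.518, −0.184). I'll go down through the flaps in gentle steps.

Emit:
arm_command --rows '[{"twist": [0, 0, 0], "delta_pos": [-1, -1.4, 5], "jaw": 0}, {"twist": [0, 0, 0], "delta_pos": [0, 0, 10], "jaw": 0}, {"twist": [0, 0, 0], "delta_pos": [0, 0, 8], "jaw": 0}, {"twist": [0, 0, 0], "delta_pos": [0, 0, 5], "jaw": 0}, {"twist": [0, 0, 0], "delta_pos": [0, 0, 4], "jaw": 0}, {"twist": [0, 0, 0], "delta_pos": [0, 0, 3], "jaw": 0}, {"twist": [0, 0, 0], "delta_pos": [0, 0, 3], "jaw": 0}, {"twist": [0, 0, 0], "delta_pos": [0, 0, 3], "jaw": 0}, {"twist": [0, 0, 0], "delta_pos": [0, 0, 3], "jaw": 0}, {"twist": [0, 0, 0], "delta_pos": [0, 0, 0], "jaw": 0}]'

```text
clock: 20.32
tool_pos: [0.5173, -0.184, 0.2522]
eef_rot: [[-0.972, 0.236, -0.002], [0.236, 0.972, 0.003], [0.003, 0.002, -1.0]]
force: [-0.4, 0.1, -3.6]
finger_gap: 0.0295
```

Run:
```python
from h import *
s=st(); print(s['ft_torque'].round(3))
S=save('scene','scene13.png')
cv2.imwrite('pics/z13.png',cv2.resize(S['frame'][110:240,130:300],None,fx=4,fy=4))
```

```text
t 20.32 p [ 0.5173 -0.184   0.2522] F [-0.43  0.09 -3.64] gap 0.0295 q [-5.000e-01  1.330e-01  1.569e+00  1.000e-03  1.443e+00 -1.833e+00]
[-0.06  -0.196 -0.107]
```

View pics/z13.png

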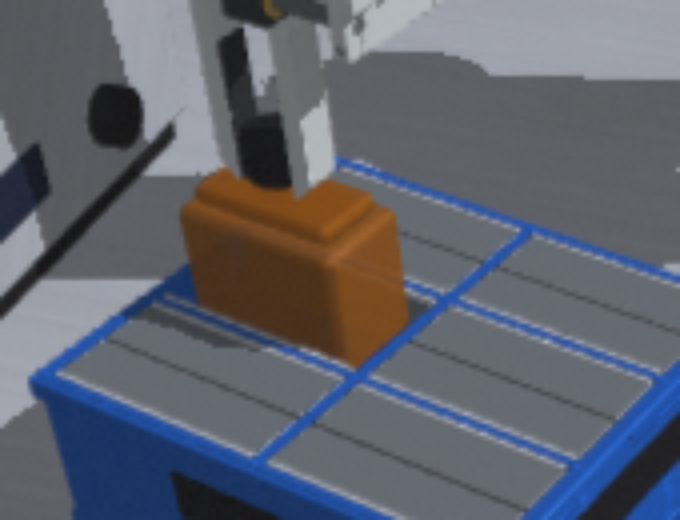

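The base is 19 mm below the rim with no push back. The scene crop shows the bottle inside the cell mouth, its front corner at (350,362). I'll carry on down.

Emit:
arm_command --rows '[{"twist": [0, 0, 0], "delta_pos": [0, 0, 3], "jaw": 0}, {"twist": [0, 0, 0], "delta_pos": [0, 0, 4], "jaw": 0}, {"twist": [0, 0, 0], "delta_pos": [0, 0, 4], "jaw": 0}, {"twist": [0, 0, 0], "delta_pos": [0, 0, 4], "jaw": 0}, {"twist": [0, 0, 0], "delta_pos": [0, 0, 4], "jaw": 0}, {"twist": [0, 0, 0], "delta_pos": [0, 0, 4], "jaw": 0}, {"twist": [0, 0, 0], "delta_pos": [0, 0, 4], "jaw": 0}, {"twist": [0, 0, 0], "delta_pos": [0, 0, 4], "jaw": 0}, {"twist": [0, 0, 0], "delta_pos": [0, 0, 4], "jaw": 0}, {"twist": [0, 0, 0], "delta_pos": [0, 0, 0], "jaw": 0}]'

```text
clock: 21.2
tool_pos: [0.5173, -0.1839, 0.2172]
eef_rot: [[-0.972, 0.236, -0.002], [0.236, 0.972, 0.003], [0.003, 0.002, -1.0]]
force: [0.7, 0.9, -2.1]
finger_gap: 0.0293
```

Run:
```python
from h import *
s=st(); print(s['ft_torque'].round(3))
S=save('scene','scene14.png');T=save('top','top14.png')
cv2.imwrite('pics/z14.png',np.hstack([cv2.resize(S['frame'][110:240,130:300],None,fx=2.4,fy=2.4),cv2.resize(T['frame'][170:300,370:535],None,fx=2.4,fy=2.4)]))
```

```text
t 21.2 p [ 0.5173 -0.1839  0.2172] F [ 0.67  0.94 -2.06] gap 0.0293 q [-5.000e-01  1.600e-01  1.612e+00  1.000e-03  1.373e+00 -1.833e+00]
[ 0.048 -0.123 -0.071]
```

View pics/z14.png

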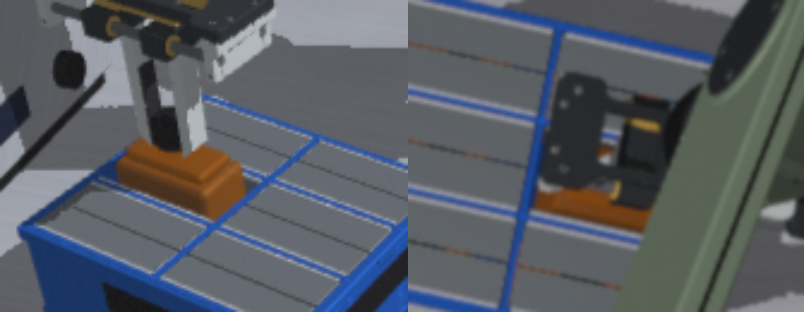

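Emit:
arm_command --rows '[{"twist": [0, 0, 0], "delta_pos": [0, 0, 4], "jaw": 0}, {"twist": [0, 0, 0], "delta_pos": [0, 0, 4], "jaw": 0}, {"twist": [0, 0, 0], "delta_pos": [0, 0, 5], "jaw": 0}, {"twist": [0, 0, 0], "delta_pos": [0, 0, 5], "jaw": 0}, {"twist": [0, 0, 0], "delta_pos": [0, 0, 5], "jaw": 0}, {"twist": [0, 0, 0], "delta_pos": [0, 0, 5], "jaw": 0}, {"twist": [0, 0, 0], "delta_pos": [0, 0, 5], "jaw": 0}, {"twist": [0, 0, 0], "delta_pos": [0, 0, 4], "jaw": 0}, {"twist": [0, 0, 0], "delta_pos": [0, 0, 3], "jaw": 0}, {"twist": [0, 0, 0], "delta_pos": [0, 0, 0], "jaw": 0}]'

```text
clock: 22.13
tool_pos: [0.5174, -0.1839, 0.1774]
eef_rot: [[-0.972, 0.236, -0.002], [0.236, 0.972, 0.002], [0.003, 0.002, -1.0]]
force: [-0.9, -0.3, -3.4]
finger_gap: 0.0293
```

Run:
```python
from h import *
s=st(); print(s['ft_torque'].round(3))
S=save('scene','scene15.png')
cv2.imwrite('pics/z15.png',cv2.resize(S['frame'][110:240,130:300],None,fx=4,fy=4))
```

```text
t 22.13 p [ 0.5174 -0.1839  0.1774] F [-0.89 -0.26 -3.4 ] gap 0.0293 q [-5.000e-01  1.970e-01  1.654e+00  1.000e-03  1.293e+00 -1.833e+00]
[ 0.059 -0.14  -0.028]
```

View pics/z15.png

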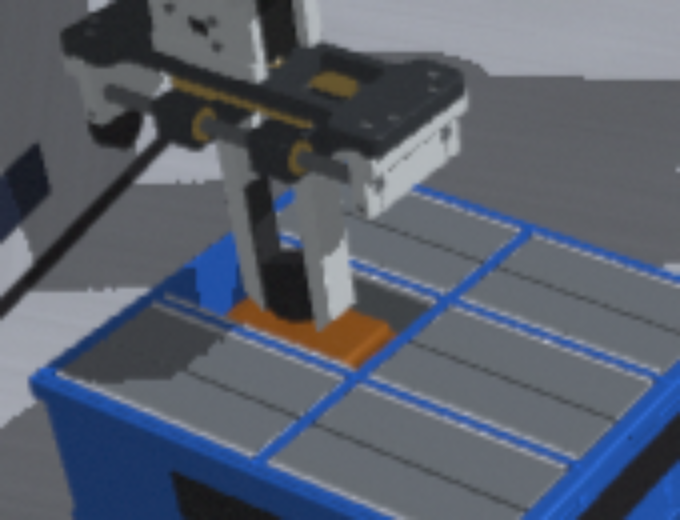

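Smooth so far: the shoulder is now at rim level, and force shows just the weight. Continuing.

Emit:
arm_command --rows '[{"twist": [0, 0, 0], "delta_pos": [0, 0, 4], "jaw": 0}, {"twist": [0, 0, 0], "delta_pos": [0, 0, 5], "jaw": 0}, {"twist": [0, 0, 0], "delta_pos": [0, 0, 5], "jaw": 0}, {"twist": [0, 0, 0], "delta_pos": [0, 0, 5], "jaw": 0}, {"twist": [0, 0, 0], "delta_pos": [0, 0, 5], "jaw": 0}, {"twist": [0, 0, 0], "delta_pos": [0, 0, 5], "jaw": 0}, {"twist": [0, 0, 0], "delta_pos": [0, 0, 4], "jaw": 0}, {"twist": [0, 0, 0], "delta_pos": [0, 0, 3], "jaw": 0}, {"twist": [0, 0, 0], "delta_pos": [0, 0, 2], "jaw": 0}, {"twist": [0, 0, 0], "delta_pos": [0, 0, 0], "jaw": 0}]'

```text
clock: 23.02
tool_pos: [0.5175, -0.1839, 0.1397]
eef_rot: [[-0.972, 0.236, -0.001], [0.236, 0.972, 0.002], [0.002, 0.002, -1.0]]
force: [0.4, -0.1, -4.0]
finger_gap: 0.0294
```

Base at about 36 mm. Now 1 mm steps to the floor.

Emit:
arm_command --rows '[{"twist": [0, 0, 0], "delta_pos": [0, 0, 2], "jaw": 0}, {"twist": [0, 0, 0], "delta_pos": [0, 0, 2], "jaw": 0}, {"twist": [0, 0, 0], "delta_pos": [0, 0, 1], "jaw": 0}, {"twist": [0, 0, 0], "delta_pos": [0, 0, 1], "jaw": 0}, {"twist": [0, 0, 0], "delta_pos": [0, 0, 1], "jaw": 0}, {"twist": [0, 0, 0], "delta_pos": [0, 0, 1], "jaw": 0}, {"twist": [0, 0, 0], "delta_pos": [0, 0, 1], "jaw": 0}, {"twist": [0, 0, 0], "delta_pos": [0, 0, 1], "jaw": 0}, {"twist": [0, 0, 0], "delta_pos": [0, 0, 0], "jaw": 0}, {"twist": [0, 0, 0], "delta_pos": [0, 0, 0], "jaw": 0}]'

```text
clock: 23.85
tool_pos: [0.5178, -0.184, 0.1302]
eef_rot: [[-0.972, 0.236, -0.001], [0.236, 0.972, 0.002], [0.001, 0.002, -1.0]]
force: [0.3, -0.1, -2.7]
finger_gap: 0.0293
```

Emit:
arm_command --rows '[{"twist": [0, 0, 0], "delta_pos": [0, 0, 1], "jaw": 0}, {"twist": [0, 0, 0], "delta_pos": [0, 0, 0], "jaw": 0}, {"twist": [0, 0, 0], "delta_pos": [0, 0, 0], "jaw": 0}, {"twist": [0, 0, 0], "delta_pos": [0, 0, 0], "jaw": 0}, {"twist": [0, 0, 0], "delta_pos": [0, 0, 0], "jaw": 0}, {"twist": [0, 0, 0], "delta_pos": [0, 0, 0], "jaw": 0}, {"twist": [0, 0, 0], "delta_pos": [0, 0, 0], "jaw": 0}, {"twist": [0, 0, 0], "delta_pos": [0, 0, 0], "jaw": 0}, {"twist": [0, 0, 0], "delta_pos": [0, 0, 0], "jaw": 0}, {"twist": [0, 0, 0], "delta_pos": [0, 0, 0], "jaw": 0}]'

```text
clock: 24.68
tool_pos: [0.5179, -0.1841, 0.1294]
eef_rot: [[-0.972, 0.236, -0.001], [0.236, 0.972, 0.002], [0.001, 0.002, -1.0]]
force: [0.2, -0.3, -2.9]
finger_gap: 0.0289
```

Emit:
arm_command --rows '[{"twist": [0, 0, 0], "delta_pos": [0, 0, 1], "jaw": 0}, {"twist": [0, 0, 0], "delta_pos": [0, 0, 0.5], "jaw": 0}, {"twist": [0, 0, 0], "delta_pos": [0, 0, 0.5], "jaw": 0}, {"twist": [0, 0, 0], "delta_pos": [0, 0, 0], "jaw": 0}, {"twist": [0, 0, 0], "delta_pos": [0, 0, 0], "jaw": 0}, {"twist": [0, 0, 0], "delta_pos": [0, 0, 0], "jaw": 0}, {"twist": [0, 0, 0], "delta_pos": [0, 0, 0], "jaw": 0}, {"twist": [0, 0, 0], "delta_pos": [0, 0, 0], "jaw": 0}, {"twist": [0, 0, 0], "delta_pos": [0, 0, 0], "jaw": 0}, {"twist": [0, 0, 0], "delta_pos": [0, 0, 0], "jaw": 0}]'

```text
clock: 25.52
tool_pos: [0.518, -0.1841, 0.1276]
eef_rot: [[-0.972, 0.236, -0.0], [0.236, 0.972, 0.002], [0.001, 0.001, -1.0]]
force: [0.4, 0.5, -0.6]
finger_gap: 0.0295
```

Contact: the floor now carries about 2.3 N. I'll go half a millimetre more so it carries the full weight.

Emit:
arm_command --rows '[{"twist": [0, 0, 0], "delta_pos": [0, 0, 0.5], "jaw": 0}, {"twist": [0, 0, 0], "delta_pos": [0, 0, 0], "jaw": 0}, {"twist": [0, 0, 0], "delta_pos": [0, 0, 0], "jaw": 0}, {"twist": [0, 0, 0], "delta_pos": [0, 0, 0], "jaw": 0}, {"twist": [0, 0, 0], "delta_pos": [0, 0, 0], "jaw": 0}, {"twist": [0, 0, 0], "delta_pos": [0, 0, 0], "jaw": 0}, {"twist": [0, 0, 0], "delta_pos": [0, 0, 0], "jaw": 0}, {"twist": [0, 0, 0], "delta_pos": [0, 0, 0], "jaw": 0}, {"twist": [0, 0, 0], "delta_pos": [0, 0, 0], "jaw": 0}, {"twist": [0, 0, 0], "delta_pos": [0, 0, 0], "jaw": 0}]'

```text
clock: 26.35
tool_pos: [0.518, -0.1841, 0.127]
eef_rot: [[-0.972, 0.236, -0.0], [0.236, 0.972, 0.002], [0.001, 0.002, -1.0]]
force: [0.4, 0.4, 1.2]
finger_gap: 0.0292
```

Run:
```python
from h import *
s=st(); print(s['ft_torque'].round(3))
S=save('scene','scene16.png')
cv2.imwrite('pics/z16.png',cv2.resize(S['frame'][110:240,130:300],None,fx=4,fy=4))
```

```text
t 26.35 p [ 0.518  -0.1841  0.127 ] F [0.42 0.38 1.16] gap 0.0292 q [-5.000e-01  2.540e-01  1.698e+00  1.000e-03  1.191e+00 -1.833e+00]
[ 0.185 -0.095  0.007]
```

View pics/z16.png

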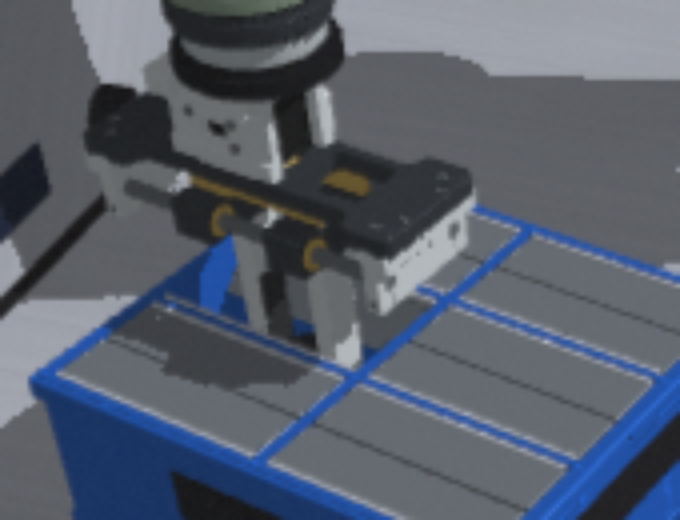

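The bottle is resting fully on the floor (about 4 N). Release, check, then withdraw straight up.

Emit:
arm_command --rows '[{"twist": [0, 0, 0], "delta_pos": [0, 0, 0], "jaw": 34}, {"twist": [0, 0, 0], "delta_pos": [0, 0, 0], "jaw": 38}, {"twist": [0, 0, 0], "delta_pos": [0, 0, 0], "jaw": 44}, {"twist": [0, 0, 0], "delta_pos": [0, 0, 0], "jaw": 52}, {"twist": [0, 0, 0], "delta_pos": [0, 0, 0], "jaw": 55}, {"twist": [0, 0, 0], "delta_pos": [0, 0, 0], "jaw": 55}, {"twist": [0, 0, 0], "delta_pos": [0, 0, 0], "jaw": 55}, {"twist": [0, 0, 0], "delta_pos": [0, 0, -2], "jaw": 55}, {"twist": [0, 0, 0], "delta_pos": [0, 0, -4], "jaw": 55}, {"twist": [0, 0, 0], "delta_pos": [0, 0, -6], "jaw": 55}]'

```text
clock: 27.23
tool_pos: [0.5172, -0.1837, 0.1385]
eef_rot: [[-0.972, 0.236, -0.002], [0.236, 0.972, 0.003], [0.003, 0.002, -1.0]]
force: [-0.0, 0.6, -1.5]
finger_gap: 0.0518
```

Emit:
arm_command --rows '[{"twist": [0, 0, 0], "delta_pos": [0, 0, -8], "jaw": 55}, {"twist": [0, 0, 0], "delta_pos": [0, 0, -8], "jaw": 55}, {"twist": [0, 0, 0], "delta_pos": [0, 0, -8], "jaw": 55}, {"twist": [0, 0, 0], "delta_pos": [0, 0, -10], "jaw": 55}, {"twist": [0, 0, 0], "delta_pos": [0, 0, -10], "jaw": 55}, {"twist": [0, 0, 0], "delta_pos": [0, 0, -15], "jaw": 55}, {"twist": [0, 0, 0], "delta_pos": [0, 0, -20], "jaw": 55}, {"twist": [0, 0, 0], "delta_pos": [0, 0, -20], "jaw": 55}, {"twist": [0, 0, 0], "delta_pos": [0, 0, -20], "jaw": 55}, {"twist": [0, 0, 0], "delta_pos": [0, 0, -20], "jaw": 55}]'

```text
clock: 28.07
tool_pos: [0.518, -0.1844, 0.2801]
eef_rot: [[-0.972, 0.236, 0.001], [0.236, 0.972, 0.001], [-0.0, 0.001, -1.0]]
force: [-0.4, -0.0, 0.1]
finger_gap: 0.0515
```

Run:
```python
from h import *
s=st(); print(s['eef_rot'].round(3))
```

```text
t 28.07 p [ 0.518  -0.1844  0.2801] F [-0.43 -0.01  0.05] gap 0.0515 q [-5.000e-01  1.140e-01  1.532e+00  1.000e-03  1.495e+00 -1.833e+00]
[[-0.972  0.236  0.001]
 [ 0.236  0.972  0.001]
 [-0.     0.001 -1.   ]]
```

Emit:
arm_command --rows '[{"twist": [0, 0, 0], "delta_pos": [13, -24, 0], "jaw": 55}, {"twist": [0, 0, 0], "delta_pos": [13, -24, 0], "jaw": 55}, {"twist": [0, 0, 0], "delta_pos": [13, -24, 0], "jaw": 55}, {"twist": [0, 0, 0], "delta_pos": [13, -24, 0], "jaw": 55}, {"twist": [0, 0, 0], "delta_pos": [13, -24, 0], "jaw": 55}, {"twist": [0, 0, 0], "delta_pos": [13, -24, 0], "jaw": 55}, {"twist": [0, 0, 0], "delta_pos": [13, -24, 0], "jaw": 55}, {"twist": [0, 0, 0], "delta_pos": [13, -24, 0], "jaw": 55}, {"twist": [0, 0, 0], "delta_pos": [13, -24, 0], "jaw": 55}, {"twist": [0, 0, 0], "delta_pos": [13, -24, 0], "jaw": 55}]'

```text
clock: 28.9
tool_pos: [0.3342, -0.3879, 0.279]
eef_rot: [[-0.972, 0.236, 0.0], [0.236, 0.972, 0.0], [-0.0, 0.0, -1.0]]
force: [0.1, 0.5, 0.1]
finger_gap: 0.0517
```

Run:
```python
from h import *
s=st()
S=save('scene','scene17.png');T=save('top','top17.png')
cv2.imwrite('pics/z17.png',cv2.resize(T['frame'][155:330,325:515],None,fx=3.4,fy=3.4))
```

```text
t 28.9 p [ 0.3342 -0.3879  0.279 ] F [0.11 0.49 0.07] gap 0.0517 q [-1.029  0.032  1.622  0.     1.487 -2.362]
```

View pics/z17.png

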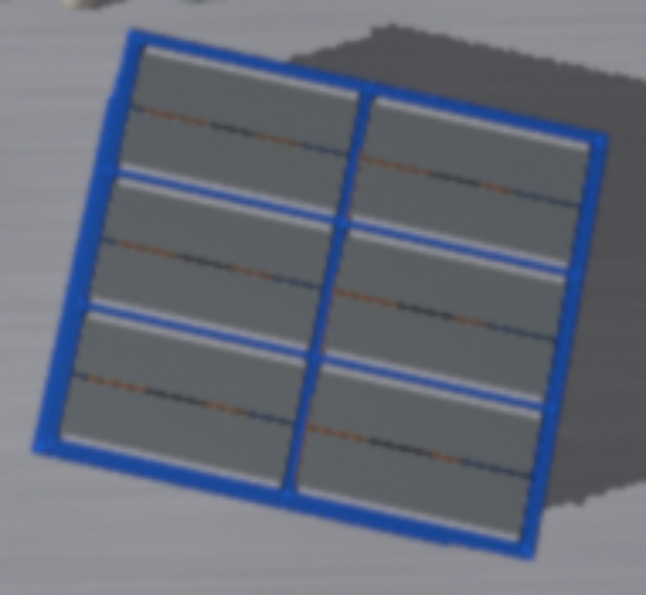

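View pics/scene17.png

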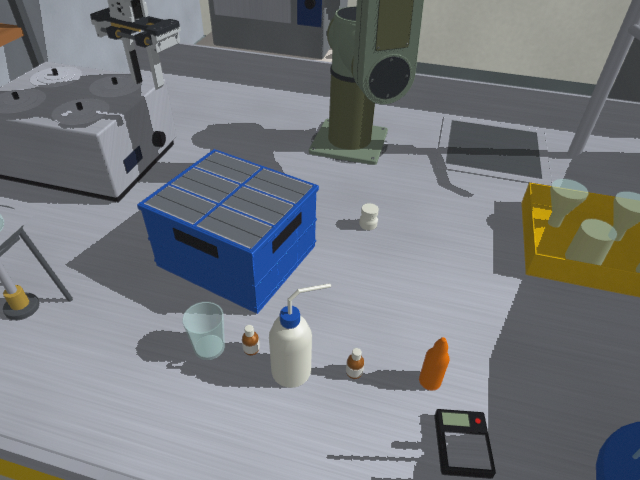

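The slit of cell 2 (crop around (445,315)) now shows the same orange-black-orange pattern, at the same relative positions, as the other cells. All the flaps are shut, the bystanders are where they were, and the gripper is clear near (135,60) in the scene view. Handing in.

Run:
```python
from h import *
a=dict(np.load('pics/scene0.npz'))['frame'];b=dict(np.load('pics/scene17.npz'))['frame']
d=cv2.absdiff(a,b).max(2)
for n,(x0,y0,x1,y1) in dict(wash=(268,280,335,390),drop=(418,335,452,392),v0=(240,322,262,357),v1=(344,346,368,380),jar=(357,202,382,232),beaker=(182,303,226,358),crate=(138,148,320,308)).items(): print(n,(d[y0:y1,x0:x1]>40).sum())
print(ctrl.hand_in())
```

```text
wash 0
drop 0
v0 0
v1 0
jar 0
beaker 0
crate 521
the job is handed in; nothing more can be done
None
```

Run:
```python
import numpy as np,cv2
a=np.load('pics/scene0.npz')['frame'];b=np.load('pics/scene17.npz')['frame']
m=(cv2.absdiff(a,b).max(2)>40).astype(np.uint8); z=np.zeros_like(m); z[148:308,138:320]=m[148:308,138:320]
n,l,s,c=cv2.connectedComponentsWithStats(z)
print([(x.tolist(),y.round().tolist()) for x,y in zip(s[1:],c[1:]) if x[4]>15])
```

```text
[([201, 149, 9, 9, 39], [205.0, 152.0]), ([154, 151, 5, 7, 19], [156.0, 154.0]), ([261, 151, 24, 23, 248], [271.0, 162.0]), ([138, 163, 3, 11, 22], [139.0, 168.0]), ([154, 162, 40, 5, 139], [173.0, 164.0]), ([138, 180, 29, 3, 54], [153.0, 181.0])]
```

The amber bottle is standing upright on the floor of cell 2 (middle in x, −y side). The job is handed in at about 29 s of the 72 s allowed.

**What I did**
- **Finding the free cell:** The top camera showed orange and black slivers in the slits of five cells but not cell 2. I felt through cell 2's flaps with closed fingers to 16 mm below cap level, with under about 1 N, so it was free. I did not probe the other cells.
- **Standing it up:** I gripped the cap, turned the bottle upright, stood it on the bench, and gripped the cap again from above.
- **Putting it away:** I lowered it through the flaps. The forces read at the end of each step stayed at about the bottle's own weight. I released it once the floor carried all of that weight, about 4 N in all.

**Last checks**
- **Bottle:** Cell 2's slit now shows the same orange-black-orange pattern as the other five. All flaps are shut, and the gripper is open and well clear.
- **Bystanders:** In before-and-after scene pictures the image areas of all six bystanders are unchanged. The changes in the crate's image area are patches along its back edge, which I take to be the arm's shadow on the bench.

**Disagreements**
- **Rim height:** Two views put the rim at about 162 mm against the stated 167 mm.
- **First grip:** The base touched the bench 3–4 mm earlier than the first grip predicted. I measured again before the second grip, and the base then reached the cell floor about where expected.

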